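# Clamp a bicycle crank arm in the quick-action vise

### The job

Clamp the plain crank arm (not the one with the chainring) in the quick-action vise, ready for its pedal thread to be recut: lay it flat on the vise bed along the jaws, either way round, with both of its round ends clear of the jaws. Push the sliding jaw up, with the cam lever still open, until you feel it seat the arm firmly against the fixed jaw, then swing the cam lever right over to its stop so that the arm stays gripped. Do not ram or drop the arm, and leave the other things on the bench where they are.

Things in the scene. Friction and masses are not known exactly. Their poses are not given: they have to be found in the camera images.
- crank: the plain crank arm to clamp: aluminium, lying flat; bar 28 wide, 14 mm thick, with a round axle boss (diameter 38, height 28 mm) at its -x end and a round pedal eye (diameter 30, height 15) at its +x end, centres 165 mm apart, 199 mm over all. Flat underside. Origin: on the underside, midway between the centres; x along the bar to the pedal eye, z up. 0.25 to 0.32 kg
- vise: grey cast vise, fixed to the bench; base 110 by 262 mm, lugs to 158 mm wide. Origin: centre of the base at bench level, z up. Jaws 90 mm wide along its x (-45..45 mm), rising to 66 mm above the bench; the sliding jaw closes towards its -y. Bed (tops of the two ways, where the arm is to lie) 30 mm above the bench. Fixed jaw's face at y = -85 mm; the ways end at y = +131 mm
- fixed_jaw: the fixed jaw of the vise, steel-faced, at its -y end; same origin and axes as the vise
- jaw_plate: steel face plate of the sliding jaw, 90 mm wide, 6 thick, 32 high. Axes as the vise; its clamping face is 20 mm from this origin along +y and looks to -y. With slide_jaw = s (m) and cam_lever = c (rad) the face is at vise y = 0.020 - s - 0.003 c
- slide_jaw (a joint): travel of the sliding jaw, m: 0 = fully open (105 mm between the faces, lever open), grows as it closes (towards vise -y), to 0.10. Starts at 0 to 0.018. Slides with a steady drag of about 8 N, stays where left; push it by the back of its saddle
- cam_lever (a joint): angle of the cam lever, rad: 0 = open, pointing to vise -x; turns clockwise seen from above, towards vise +y (away from the jaws), to its stop at 1.35 = locked. Starts at 0 to 0.2. Stiff (0.1 N m), stays where left. The cam drives the jaw plate forward 3 mm per rad (4 mm in all): it grips only if the jaw was already seated
- saddle_back (a point): centre of the flat back face of the sliding jaw's saddle, 46 mm above the bench; the face is 60 mm wide along vise x, from 31 to 62 mm above the bench, and looks to vise +y: push here towards vise -y. It moves with the sliding jaw
- lever_knob (a point): middle of the upright black round knob at the end of the cam lever: diameter 22 mm, from 74 to 102 mm above the bench, this point at 90 mm; 105 mm from the pivot. The lever bar below it is 65 to 73 mm above the bench
- lever_pivot (a point): point on the upright pivot axis of the cam lever, 90 mm above the bench; it moves with the sliding jaw (at vise x = 0, y = 75 mm - s)
- chainset: another crank arm with a 172 mm steel chainring on it, lying on the bench: leave it alone
- pedal: black bicycle pedal, about 95 by 80 by 26 mm, lying near the crank arm: leave it alone
- hub: aluminium wheel hub standing on end, 66 mm across the flanges, 106 mm tall with its axle: leave it alone
- wrench: steel wrench, 180 mm long, lying on the bench: leave it alone
- screwdriver: screwdriver, 200 mm long, lying on the bench: leave it alone
- spray_can: spray can, diameter 54, height 170 mm, standing: leave it alone
- grease_tin: round tin, diameter 76, height 60 mm, standing: leave it alone
Mind the look-alikes: they are no part of the job. What is shaped like the crank but blue or yellow is not meant.

How it is judged:
By the outcome, as a careful person would: the job done as asked, in the order asked, and still so for the second after the job is handed in, with the robot touching nothing.
It also fails if it takes over 72 s, if anything falls off the work surface, if the arm or the gripper's body presses on something with over 40 N, if the wrist force passes 120 N, or if a joint passes its speed limit or range.

### The arm

A 7-joint arm with a two-finger parallel gripper is mounted at the origin on the work surface. World frame = base frame: x ahead of the robot, y to its left, z up, the work surface at z = 0. Lengths are in m, angles in rad, forces in N, time in s.
With the tool pointing down it reaches from about 0.4 to 0.85 m from the base axis. Payload 10.4 kg.
Tool frame: the origin (TCP) lies at the very end of the fingers, on their centre line; the grasp point (between the pads) lies 19 mm behind it (manip.grip_point_offset is the distance from the TCP to the grasp point, in m); z points along the fingers, y is the line along which they close (so a half turn about z gives the same grasp; the last joint's range is limited). The gripper opens to 85 mm and grips with 20 to 120 N. Pads are 22 mm wide; open, the fingers measure 114 mm over their backs; the gripper's body (76 mm by 85 mm) begins 54 mm behind the grasp point. The pads swing forward as they close: fully open they stand 13 mm farther back than shut.
Start: joints at [1.078, 0.332, -0.065, 1.46, 0.022, 1.35, -0.088], TCP at [0.283, -0.557, 0.193] pointing down, gripper open.
Joint ranges: [-2.6, 2.6], [-0.5, 2.12], [-1.47, 1.34], [0.16, 2.42], [-1.27, 4.41], [0.06, 2.06], [-2.6, 2.6]. Speed limits (rad/s): [2.22, 2.22, 2.79, 2.79, 3.14, 3.14, 3.14].

### API

Orientations are given as a unit quaternion [x, y, z, w].
In Python, from workcell import manip gives the robot as it stands. The module is installed in compiled form; this text tells all that it offers.
- The arm moves only by the tool step_arm, never from a script. Its argument "moves" is a list of rows, each a list of 7 numbers: the closure, from 0 (fully open) to 1 (shut), then the shift along the world's x, y, z in mm, then the turn, a rotation vector about the world's x, y, z in rad. In form: [[grip, tx, ty, tz, ax, ay, az], ...]. A call has 1 to 10 rows; each row is the pose to reach, as a shift and turn from the pose commanded when the call began; what a row does not reach only later rows make up. A row lasts 1/10 s, in which the tool goes at most 50 mm and 8.59 degrees, less where a joint would pass 70% of its speed; a pose out of reach is approached as far as the arm can. A call with a gripper value outside its range is refused whole. The fingers move at their own pace and stop on an object; "grip_force" is the grip in N (left out, the last holds). Time passes only in rows, so rows that repeat a pose let the fingers close. It gives the time, the measured TCP pose, the force, the opening and the grip force at its end, in the units of the state.
- manip.get_obs(): the state, without advancing time (a new reading comes with each control period).
- manip.camera(name): name is "scene" or "top" or "wrist"; returns a dict with "image" (384x512x3 uint8, blue, green, red), "K" (3x3 intrinsics, pixels), "rvec" (rotation vector, rad) and "tvec" (3), from world to camera coordinates, as OpenCV has them; the wrist camera has in their place "mount" (4x4, takes a point from camera to tool coordinates, whose origin is the TCP and whose axes are the flange's). Camera axes: x right, y down, z forward; pixel columns grow to the right and rows downward; lengths in m; the calibration is good to about 2 mm. A picture is of the moment at which its call begins: read the wrist's pose just before it. There is no depth.
- manip.hand_in(): hands the job in; it is judged then, once.
The state is a dict: "clock": time; "joint_pos": joint angles; "joint_velocities": joint speeds; "tau": joint torques, N m; "position": TCP position; "ee_rot": TCP orientation; "ft_force": force on the tool from outside, world axes, zero at the start; "torque": the same for the moment, N m; "grip_width": opening from 0.0 (shut) to 1.0 (fully open); "grasp_force": force on a finger pad.
Only numpy, scipy, OpenCV 4.12 (cv2) and the standard library are available. Lean on these libraries where they do the work, as an engineer would, in place of code of your own. Each camera call takes 0.05 s, during which the arm holds its last target. There are 200 camera calls.

## Working session

There is one attempt and no reset: what is moved stays moved. The work goes in short steps, Python scripts to look and compute and a tool call to move; the robot and the scene stay as the last step left them, time stands still between calls to the robot, and variables do not carry over. Pictures are saved under pics/ and viewed, at most 10 in all, crops included, and the job is handed in when it is done.

Besides the shell and the picture viewer there is one more tool, called after ">>>" by a JSON object that holds its "api" and its "payload". step_arm: Moves the arm, as the interface text tells. Its arguments: {"type":"object","properties":{"moves":{"type":"array","items":{"type":"array","items":{"type":"number"}}},"grip_force":{"type":"number"}},"required":["moves"]}

```bash
mkdir -p pics; cat > h.py <<'E'
import numpy as np, cv2
from scipy.spatial.transform import Rotation as R
from workcell import manip
def ray(c,u,v,z):
    K,Rm,t=c["K"],cv2.Rodrigues(np.array(c["rvec"],float))[0],np.array(c["tvec"],float).ravel()
    p=cv2.undistortPoints(np.array([[[u,v]]],float),np.array(K),None)[0,0]
    d=Rm.T@np.array([p[0],p[1],1]); o=-Rm.T@t
    return o+d*(z-o[2])/d[2]
def proj(c,P): return cv2.projectPoints(np.array(P,float).reshape(-1,3),np.array(c["rvec"],float),np.array(c["tvec"],float),np.array(c["K"]),None)[0][:,0]
E
python3 - <<'E'
from h import *
import pickle
o=manip.get_obs();print(o, manip.grip_point_offset)
for n in("top","scene"):
    c=manip.camera(n);pickle.dump(c,open(n+"0.pkl","wb"))
    cv2.imwrite(f"pics/{n}0.png",cv2.resize(c["image"],(800,600),interpolation=cv2.INTER_CUBIC))
    print(n,c["K"],c["rvec"],c["tvec"])
E
```

```text
{'clock': 0.0, 'joint_pos': array([ 1.07839943,  0.33288318, -0.06468347,  1.46095591,  0.02160965,
        1.34993226, -0.08848416]), 'joint_velocities': array([ 5.40310101e-04, -2.42391005e-04,  1.74094609e-05, -2.44160389e-04,
       -8.78979339e-04, -1.36589751e-04, -1.41262331e-03]), 'tau': array([-1.04821986e-03, -6.25448084e+01,  4.88241808e-02, -3.91602802e+01,
        1.61720632e-02,  9.88381886e-03, -2.48782294e-05]), 'position': array([ 0.282716  , -0.55689646,  0.19180192]), 'ee_rot': array([ 9.72534964e-01,  2.32755653e-01, -2.13805384e-04, -7.09995295e-04]), 'ft_force': array([-0.38548468, -0.57858107, -0.27682634]), 'torque': array([ 0.0285111 , -0.01254267, -0.06753203]), 'grasp_force': 0.0, 'grip_width': 0.9991895956584288} 0.0187
top [[498.96406379   0.         255.0641696 ]
 [  0.         498.96406379 188.75779223]
 [  0.           0.           1.        ]] [ 2.16372761 -2.18847737  0.06180085] [-0.01305691  0.4892338   1.42573404]
scene [[497.25090714   0.         254.64691303]
 [  0.         497.25090714 196.03713245]
 [  0.           0.           1.        ]] [ 2.24754358  0.72760226 -0.29837209] [-0.38118307 -0.15108538  1.90604418]
```

View pics/top0.png

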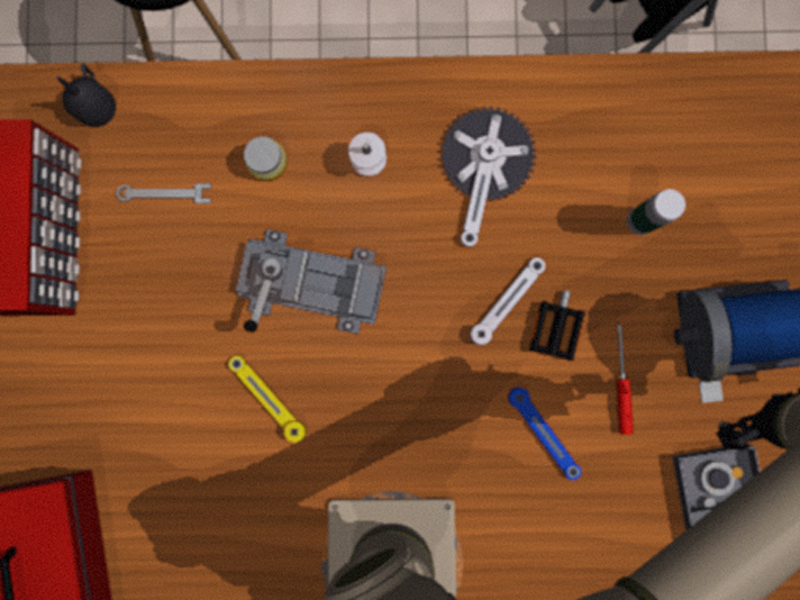

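View pics/scene0.png

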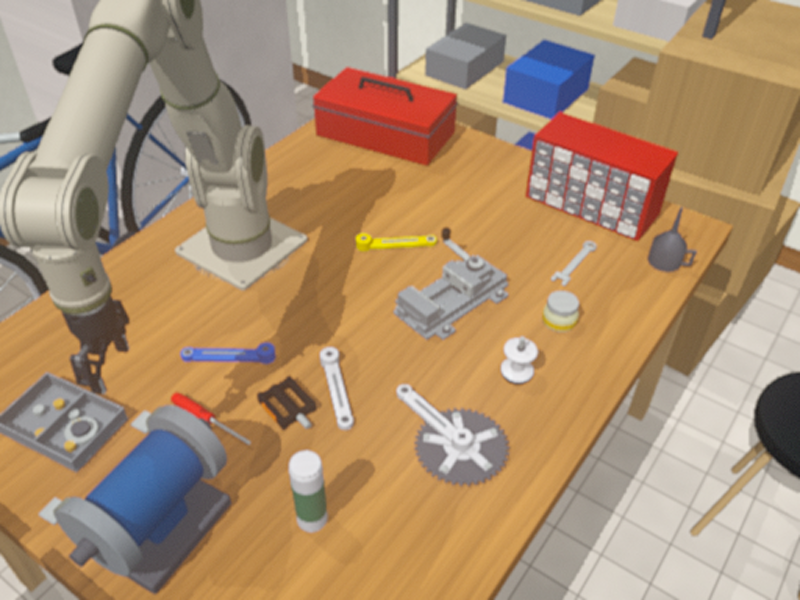

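Top view (800x600 px): the candidates are the plain silver arm at (505,300), the yellow one at (265,398), the blue one at (545,433), and the silver arm on the chainring at (480,200). The silver arm at (505,300), next to the pedal, fits because it is plain aluminium with no chainring. Its boss is at about (481,334) and its eye at (537,265). The vise is at (310,280), with its fixed jaw to the right and the lever knob at (251,325). I'll check this in an enlarged crop.

```bash
python3 - <<'E'
from h import *
import pickle
c=pickle.load(open("top0.pkl","rb"));im=c["image"]
cv2.imwrite("pics/crop0.png",cv2.resize(im[140:232,140:390],None,fx=3.2,fy=3.2,interpolation=cv2.INTER_CUBIC))
hsv=cv2.cvtColor(im,cv2.COLOR_BGR2HSV)
m=((hsv[...,1]<50)&(hsv[...,2]>110)).astype(np.uint8)
m[:, :295]=0;m[:,352:]=0;m[:160]=0;m[225:]=0
n,l,s,ce=cv2.connectedComponentsWithStats(m);print(s,ce)
k=1+s[1:,4].argmax()
pts=np.argwhere(l==k)[:,::-1]
P=np.array([ray(c,u,v,.014)[:2] for u,v in pts]);print(P.mean(0))
rect=cv2.minAreaRect(P.astype(np.float32)*1000);print(rect)
E
```

```text
[[     0      0    512    384 195951]
 [   301    165     48     56    657]] [[255.2703431  191.49478696]
 [323.99543379 193.05479452]]
[ 0.47455902 -0.21785551]
((475.6295166015625, -221.93319702148438), (37.04798889160156, 196.7317657470703), 48.4632682800293)
```

View pics/crop0.png

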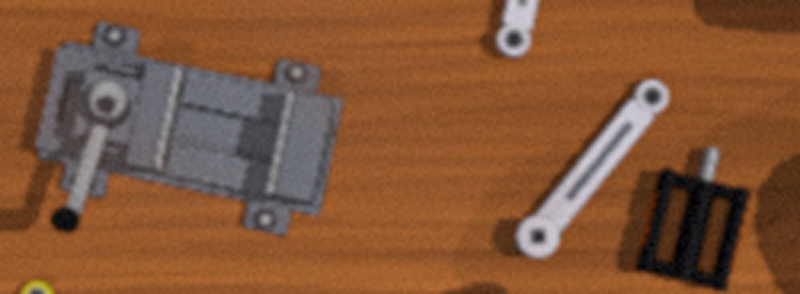

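The crop confirms it: a plain silver arm with its boss at crop (538,238) and its eye at (652,97), lying alone beside the pedal. The vise's face plates run (290,95)-(272,193) on the fixed jaw and (180,68)-(162,167) on the sliding jaw. The knob is at (66,219).

```bash
python3 - <<'E'
from h import *
import pickle
c=pickle.load(open("top0.pkl","rb"))
f=lambda x,y,z:ray(c,140+(x+.5)/3.2-.5,140+(y+.5)/3.2-.5,z)
for n,x,y,z in [("boss",538,238,.028),("eye",652,97,.015),("fixA",290,95,.066),("fixB",272,193,.066),("slA",180,68,.066),("slB",162,167,.066),("knob",66,219,.102),("pivot",107,98,.085),("lug1",115,37,.015),("lug2",296,72,.015),("lug3",265,219,.015)]:
    print(n,f(x,y,z).round(4))
w=manip.camera("wrist");print(w["K"],w["mount"])
E
```

```text
boss [ 0.4141 -0.1686  0.028 ]
eye [ 0.5408 -0.2752  0.015 ]
fixA [0.541  0.0496 0.066 ]
fixB [0.4551 0.0659 0.066 ]
slA [0.5661 0.1462 0.066 ]
slB [0.479  0.1622 0.066 ]
knob [0.4331 0.2389 0.102 ]
pivot [0.5382 0.2071 0.085 ]
lug1 [0.602  0.2125 0.015 ]
lug2 [0.5677 0.0473 0.015 ]
lug3 [0.4343 0.0764 0.015 ]
[[311.65169021   0.         254.31795659]
 [  0.         311.65169021 199.92457244]
 [  0.           0.           1.        ]] [[ 1.12058082e-03 -9.65418885e-01 -2.60701209e-01  6.64725189e-02]
 [ 9.99999362e-01  1.11823644e-03  1.57320055e-04 -1.56694758e-04]
 [ 1.39645841e-04 -2.60701219e-01  9.65419523e-01 -1.81817972e-01]
 [ 0.00000000e+00  0.00000000e+00  0.00000000e+00  1.00000000e+00]]
```

>>> {"api": "step_arm", "payload": {"moves": [[0, 20, 35, 5, 0, 0, 0.15], [0, 40, 70, 15, 0, 0, 0.3], [0, 60, 105, 25, 0, 0, 0.45], [0, 80, 140, 30, 0, 0, 0.6], [0, 100, 175, 30, 0, 0, 0.75], [0, 120, 210, 30, 0, 0, 0.9], [0, 140, 245, 30, 0, 0, 1.05], [0, 160, 275, 30, 0, 0, 1.2], [0, 180, 305, 30, 0, 0, 1.35], [0, 195, 335, 30, 0, 0, 1.5]]}}

```text
clock: 1.15
position: [0.4787, -0.2207, 0.2225]
ee_rot: [0.55, 0.835, 0.0, -0.0]
ft_force: [0.7, -0.3, 0.2]
grip_width: 1.001
grasp_force: 0.0
```

>>> {"api": "step_arm", "payload": {"moves": [[0, 0, 0, 0, 0, 0, 0.15], [0, 0, 0, 0, 0, 0, 0.3], [0, 0, 0, 0, 0, 0, 0.472], [0, 0, 0, 0, 0, 0, 0.472], [0, 0, 0, 0, 0, 0, 0.472], [0, 0, 0, 0, 0, 0, 0.472]]}}

```text
clock: 1.75
position: [0.4779, -0.2224, 0.2226]
ee_rot: [0.344, 0.939, 0.0, -0.0]
ft_force: [1.5, 1.1, -0.4]
grip_width: 1.002
grasp_force: 0.0
```

```bash
cat >> h.py <<'E'
def wrist():
    o=manip.get_obs(); c=manip.camera("wrist")
    T=np.eye(4);T[:3,:3]=R.from_quat(o["ee_rot"]).as_matrix();T[:3,3]=o["position"]
    M=np.linalg.inv(T@np.array(c["mount"])); c["rvec"]=cv2.Rodrigues(M[:3,:3])[0].ravel(); c["tvec"]=M[:3,3]
    return o,c
def yaw(o):
    x=R.from_quat(o["ee_rot"]).as_matrix(); return np.degrees(np.arctan2(x[1,0],x[0,0])),x[:,2]
E
python3 - <<'E'
from h import *
import pickle
o,c=wrist();pickle.dump(c,open("w1.pkl","wb"));print(o["position"],yaw(o),o["joint_pos"].round(2))
im=c["image"]
for n,p in [("boss",[ 0.4141,-0.1686,.028 ]),("eye",[0.5408,-0.2752,0.015])]:
    print(n,proj(c,p))
cv2.imwrite("pics/w1.png",im)
E
```

```text
[ 0.47788788 -0.22235487  0.2225713 ] (np.float64(139.70099063718894), array([-5.89940200e-05,  9.96454710e-05, -9.99999993e-01])) [ 0.8   0.13 -0.49  1.65  0.06  1.37  1.17]
boss [[253.56656905  99.98642506]]
eye [[254.01410316 231.08055735]]
```

View pics/w1.png

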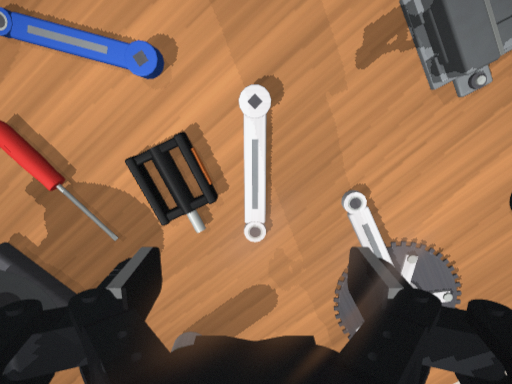

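The wrist view shows the boss at (255,101) and the eye at (255,232), within about 1 px of the top-view estimate. The pedal is to the left, nearest at (215,190). I'll descend with the fingers part-closed and shifted 10 mm towards the boss.

>>> {"api": "step_arm", "payload": {"moves": [[0.35, -7, 8, -30, 0, 0, 0], [0.35, -7, 8, -70, 0, 0, 0], [0.35, -7, 8, -110, 0, 0, 0], [0.35, -7, 8, -145, 0, 0, 0], [0.35, -7, 8, -170, 0, 0, 0], [0.35, -7, 8, -190, 0, 0, 0], [0.35, -7, 8, -200, 0, 0, 0], [0.35, -7, 8, -207, 0, 0, 0], [0.35, -7, 8, -210, 0, 0, 0], [0.35, -7, 8, -210, 0, 0, 0]]}}

```text
clock: 2.8
position: [0.4713, -0.2145, 0.013]
ee_rot: [0.343, 0.939, -0.0, 0.0]
ft_force: [-1.1, -0.1, 1.1]
grip_width: 0.65
grasp_force: 0.0
```

>>> {"api": "step_arm", "payload": {"moves": [[0.35, 0, 0, -4, 0, 0, 0], [0.35, 0, 0, -8, 0, 0, 0], [0.35, 0, 0, -11, 0, 0, 0], [0.35, 0, 0, -11, 0, 0, 0], [0.6, 0, 0, -11, 0, 0, 0], [0.7, 0, 0, -11, 0, 0, 0], [0.85, 0, 0, -11, 0, 0, 0], [1, 0, 0, -11, 0, 0, 0], [1, 0, 0, -11, 0, 0, 0], [1, 0, 0, -11, 0, 0, 0]], "grip_force": 60}}

```text
clock: 3.8
position: [0.4709, -0.2143, 0.0017]
ee_rot: [0.343, 0.939, 0.0, -0.0]
ft_force: [-0.5, -0.8, -0.1]
grip_width: 0.004
grasp_force: 0.0
```

>>> {"api": "step_arm", "payload": {"moves": [[1, 0, 0, 0, 0, 0, 0], [1, 0, 0, 0, 0, 0, 0], [1, 0, 0, 10, 0, 0, 0], [1, 0, 0, 25, 0, 0, 0], [1, 0, 0, 50, 0, 0, 0], [1, 0, 0, 80, 0, 0, 0], [1, 0, 0, 110, 0, 0, 0], [1, 0, 0, 135, 0, 0, 0], [1, 0, 0, 150, 0, 0, 0], [1, 0, 0, 150, 0, 0, 0]]}}

```text
clock: 4.8
position: [0.4725, -0.2148, 0.1552]
ee_rot: [0.343, 0.939, -0.0, 0.003]
ft_force: [-0.1, -0.7, 0.0]
grip_width: 0.002
grasp_force: 0.0
```

The gripper closed on nothing, so I'm looking again.

```bash
python3 - <<'E'
from h import *
import pickle
o,c=wrist();pickle.dump(c,open("w2.pkl","wb"));print(o["position"],yaw(o))
for p in ([.4709,-.2143,.0017],[ 0.4141,-0.1686,.028 ],[0.5408,-0.2752,0.015]): print(proj(c,p))
cv2.imwrite("pics/w2.png",c["image"])
E
```

```text
[ 0.47249612 -0.21476779  0.15521095] (np.float64(139.91420283357894), array([ 0.00465256, -0.00252606, -0.99998599]))
[[252.91451853 176.0246658 ]]
[[251.11478    105.66552292]]
[[251.47856703 259.07193008]]
```

View pics/w2.png

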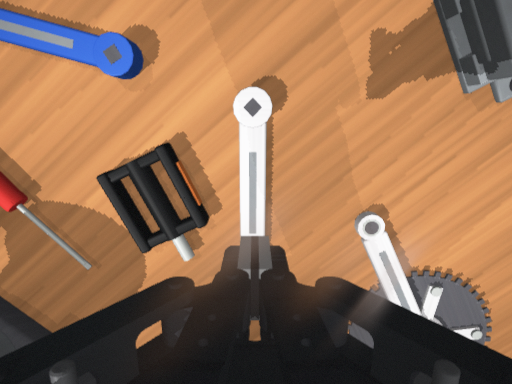

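The crank has not moved: its boss is at (252,106), where predicted. The shut fingertips appear at row 237, but the stated TCP projects to row 227 or higher. The fingers may end short of the stated TCP, so I'm checking from the scene camera.

```bash
python3 - <<'E'
from h import *
o=manip.get_obs();c=manip.camera("scene")
Rm=R.from_quat(o["ee_rot"]).as_matrix()
p=proj(c,[o["position"]-Rm[:,2]*d for d in (0,.02,.04,.06)]);print(p)
u,v=p[1].astype(int)
k=8;im=cv2.resize(c["image"][v-35:v+25,u-40:u+40],None,fx=k,fy=k,interpolation=cv2.INTER_CUBIC)
for q in p: cv2.circle(im,tuple(int(x) for x in ((q-[u-40,v-35]+.5)*k)),4,(0,0,255),-1)
cv2.imwrite("pics/tip.png",im)
E
```

```text
[[213.46001183 214.11711276]
 [213.10555319 209.40877929]
 [212.74429507 204.61012711]
 [212.37603992 199.71853221]]
```

View pics/tip.png

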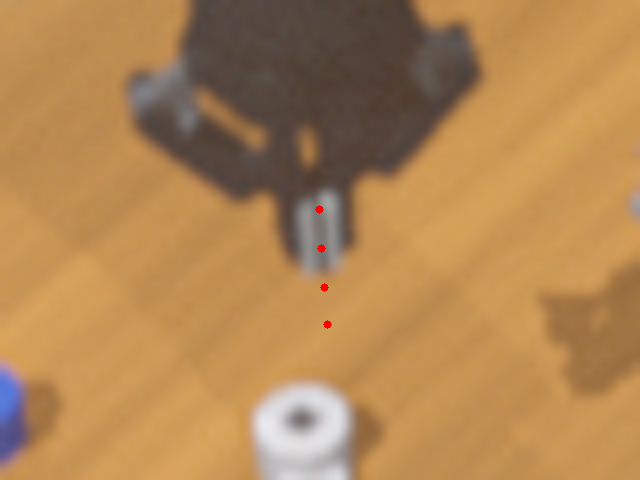

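Scene crop: the visible fingertip ends at about (320,272), while the stated TCP is marked at (324,324). The real fingers therefore end about 30-35 mm short of the reported TCP. I'll measure it with a gentle touch on clear bench, fingers shut.

>>> {"api": "step_arm", "payload": {"moves": [[1, 20, 25, 0, 0, 0, 0], [1, 41, 49, 0, 0, 0, 0], [1, 41, 49, -40, 0, 0, 0], [1, 41, 49, -80, 0, 0, 0], [1, 41, 49, -115, 0, 0, 0], [1, 41, 49, -140, 0, 0, 0], [1, 41, 49, -155, 0, 0, 0], [1, 41, 49, -163, 0, 0, 0], [1, 41, 49, -168, 0, 0, 0], [1, 41, 49, -170, 0, 0, 0]]}}

```text
clock: 5.9
position: [0.5124, -0.1654, -0.018]
ee_rot: [0.343, 0.939, 0.0, 0.0]
ft_force: [0.6, -0.5, 0.4]
grip_width: 0.003
grasp_force: 0.0
```

>>> {"api": "step_arm", "payload": {"moves": [[1, 0, 0, -2, 0, 0, 0], [1, 0, 0, -4, 0, 0, 0], [1, 0, 0, -6, 0, 0, 0], [1, 0, 0, -6, 0, 0, 0]]}}

```text
clock: 6.3
position: [0.5119, -0.1653, -0.0244]
ee_rot: [0.343, 0.939, 0.0, 0.0]
ft_force: [-0.5, -0.0, -0.4]
grip_width: -0.001
grasp_force: 0.0
```

>>> {"api": "step_arm", "payload": {"moves": [[1, 0, 0, -1, 0, 0, 0], [1, 0, 0, -2, 0, 0, 0], [1, 0, 0, -3, 0, 0, 0], [1, 0, 0, -4, 0, 0, 0], [1, 0, 0, -4, 0, 0, 0]]}}

```text
clock: 6.8
position: [0.5118, -0.1653, -0.0285]
ee_rot: [0.343, 0.939, 0.0, -0.0]
ft_force: [1.0, 0.5, -0.3]
grip_width: -0.004
grasp_force: 0.0
```

>>> {"api": "step_arm", "payload": {"moves": [[1, 0, 0, -1, 0, 0, 0], [1, 0, 0, -2, 0, 0, 0], [1, 0, 0, -3, 0, 0, 0], [1, 0, 0, -3, 0, 0, 0]]}}

```text
clock: 7.2
position: [0.5119, -0.1653, -0.0315]
ee_rot: [0.343, 0.939, 0.0, -0.0]
ft_force: [0.3, 0.7, -0.5]
grip_width: 0.003
grasp_force: 0.0
```

>>> {"api": "step_arm", "payload": {"moves": [[1, 0, 0, -1, 0, 0, 0], [1, 0, 0, -2, 0, 0, 0], [1, 0, 0, -2, 0, 0, 0]]}}

```text
clock: 7.5
position: [0.5119, -0.1653, -0.0335]
ee_rot: [0.343, 0.939, 0.0, -0.0]
ft_force: [0.0, -1.1, 0.3]
grip_width: -0.007
grasp_force: 0.0
```

>>> {"api": "step_arm", "payload": {"moves": [[1, 0, 0, -1, 0, 0, 0], [1, 0, 0, -2, 0, 0, 0], [1, 0, 0, -2, 0, 0, 0]]}}

```text
clock: 7.8
position: [0.5119, -0.1653, -0.0355]
ee_rot: [0.343, 0.939, 0.0, -0.0]
ft_force: [0.3, 0.8, -0.2]
grip_width: -0.002
grasp_force: 0.0
```

>>> {"api": "step_arm", "payload": {"moves": [[1, 0, 0, -1, 0, 0, 0], [1, 0, 0, -2, 0, 0, 0], [1, 0, 0, -2, 0, 0, 0]]}}

```text
clock: 8.1
position: [0.5119, -0.1653, -0.0375]
ee_rot: [0.343, 0.939, 0.0, -0.0]
ft_force: [0.6, 0.8, 0.1]
grip_width: -0.002
grasp_force: 0.0
```

>>> {"api": "step_arm", "payload": {"moves": [[1, 0, 0, -1, 0, 0, 0], [1, 0, 0, -2, 0, 0, 0], [1, 0, 0, -2, 0, 0, 0]]}}

```text
clock: 8.4
position: [0.5121, -0.1654, -0.0386]
ee_rot: [0.343, 0.939, -0.0, 0.0]
ft_force: [-3.8, 0.9, 11.7]
grip_width: -0.001
grasp_force: 5.8
```

Contact came at reported z = -0.038, so the true fingertip lies 38 mm behind the reported TCP. I'll regrasp with that correction.

>>> {"api": "step_arm", "payload": {"moves": [[1, 0, 0, 10, 0, 0, 0], [1, 0, 0, 45, 0, 0, 0], [0.35, 0, 0, 85, 0, 0, 0], [0.35, -20, -25, 90, 0, 0, 0], [0.35, -41, -49, 90, 0, 0, 0], [0.35, -41, -49, 65, 0, 0, 0], [0.35, -41, -49, 45, 0, 0, 0], [0.35, -41, -49, 30, 0, 0, 0], [0.35, -41, -49, 20, 0, 0, 0], [0.35, -41, -49, 20, 0, 0, 0]]}}

```text
clock: 9.4
position: [0.4704, -0.2137, -0.0204]
ee_rot: [0.343, 0.94, 0.0, -0.001]
ft_force: [0.2, 0.0, 0.5]
grip_width: 0.648
grasp_force: 0.0
```

>>> {"api": "step_arm", "payload": {"moves": [[0.35, 0, 0, -5, 0, 0, 0], [0.35, 0, 0, -10, 0, 0, 0], [0.35, 0, 0, -14, 0, 0, 0], [0.35, 0, 0, -18, 0, 0, 0], [0.35, 0, 0, -18, 0, 0, 0]]}}

```text
clock: 9.9
position: [0.4707, -0.2142, -0.0378]
ee_rot: [0.343, 0.939, 0.0, -0.0]
ft_force: [1.0, 0.5, 1.0]
grip_width: 0.651
grasp_force: 0.0
```

>>> {"api": "step_arm", "payload": {"moves": [[0.5, 0, 0, 0, 0, 0, 0], [0.6, 0, 0, 0, 0, 0, 0], [0.7, 0, 0, 0, 0, 0, 0], [0.8, 0, 0, 0, 0, 0, 0], [0.8, 0, 0, 0, 0, 0, 0], [0.8, 0, 0, 0, 0, 0, 0]], "grip_force": 70}}

```text
clock: 10.5
position: [0.4711, -0.2146, -0.0368]
ee_rot: [0.343, 0.939, -0.0, 0.0]
ft_force: [-2.0, -0.6, 5.4]
grip_width: 0.306
grasp_force: 68.7
```

>>> {"api": "step_arm", "payload": {"moves": [[1, 0, 0, 3, 0, 0, 0], [1, 0, 0, 8, 0, 0, 0], [1, 0, 0, 20, 0, 0, 0], [1, 0, 0, 40, 0, 0, 0], [1, 0, 0, 70, 0, 0, 0], [1, 0, 0, 100, 0, 0, 0], [1, 0, 0, 130, 0, 0, 0], [1, 0, 0, 150, 0, 0, 0], [1, 0, 0, 160, 0, 0, 0], [1, 0, 0, 160, 0, 0, 0]]}}

```text
clock: 11.5
position: [0.4716, -0.2146, 0.1241]
ee_rot: [0.343, 0.939, -0.0, 0.001]
ft_force: [0.5, 0.4, -3.9]
grip_width: 0.306
grasp_force: 69.5
```

>>> {"api": "step_arm", "payload": {"moves": [[1, 0, 10, 20, 0, 0, 0], [1, 5, 35, 40, 0, 0, 0.05], [1, 15, 70, 60, 0, 0, 0.12], [1, 30, 110, 75, 0, 0, 0.2], [1, 45, 150, 85, 0, 0, 0.28], [1, 60, 190, 90, 0, 0, 0.36], [1, 75, 230, 90, 0, 0, 0.44], [1, 85, 270, 90, 0, 0, 0.5], [1, 95, 305, 90, 0, 0, 0.5], [1, 100, 330, 90, 0, 0, 0.5]]}}

```text
clock: 12.5
position: [0.5704, 0.1186, 0.211]
ee_rot: [0.098, 0.995, 0.0, -0.001]
ft_force: [0.5, 0.2, -2.2]
grip_width: 0.303
grasp_force: 69.6
```

>>> {"api": "step_arm", "payload": {"moves": [[1, 3, 15, 0, 0, 0, 0], [1, 3, 15, 0, 0, 0, 0], [1, 3, 15, 0, 0, 0, 0], [1, 3, 15, 0, 0, 0, 0]]}}

```text
clock: 12.9
position: [0.5739, 0.1293, 0.2119]
ee_rot: [0.1, 0.995, -0.0, -0.0]
ft_force: [0.2, -0.5, -2.7]
grip_width: 0.305
grasp_force: 69.6
```

```bash
python3 - <<'E'
from h import *
import pickle
o,c=wrist();pickle.dump((o,c),open("w3.pkl","wb"));print(o["position"],yaw(o),o["joint_pos"].round(2))
cv2.imwrite("pics/w3.png",cv2.resize(c["image"],(800,600),interpolation=cv2.INTER_CUBIC))
E
```

```text
[0.57386033 0.12927788 0.21192358] (np.float64(168.46642192873082), array([-1.01057448e-03, -6.60859658e-04, -9.99999271e-01])) [ 0.33  0.34 -0.79  1.5   0.24  1.4   0.9 ]
```

View pics/w3.png

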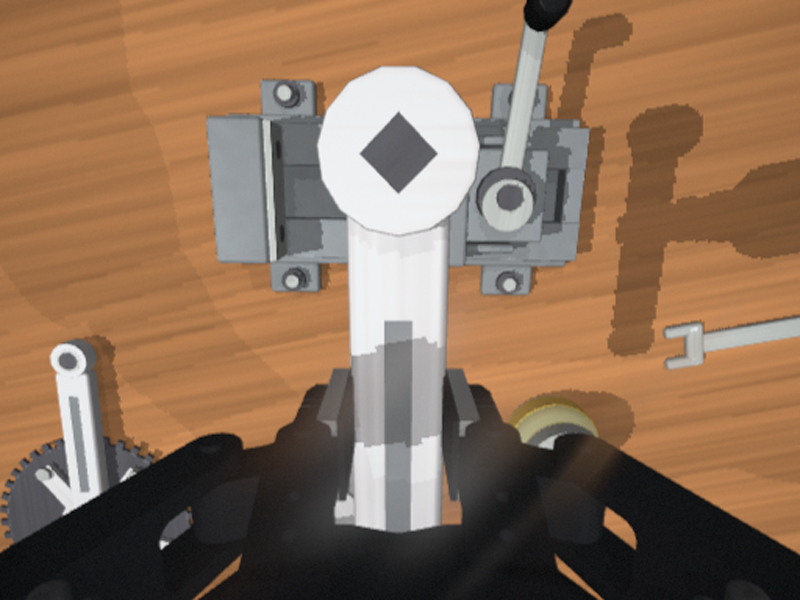

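The carried crank is straight in the gripper, with its boss at (398,151). The fixed-jaw face top edge runs (271,120)-(276,262). The lug bolts are at (287,93), (294,280) and (509,284). The pivot is at (509,197), the knob at (547,8), and the saddle back edge near column 542.

```bash
python3 - <<'E'
from h import *
import pickle
o,c=pickle.load(open("w3.pkl","rb"))
f=lambda x,y,z:ray(c,(x+.5)*.64-.5,(y+.5)*.64-.5,z)[:2]
A,B=f(271,120,.066),f(276,262,.066)   # A at vise -x, B at +x
l1,l2,l3=f(287,93,.018),f(294,280,.018),f(509,284,.018)
pv=f(509,197,.088);kn=f(547,8,.102)
print("face",A,B,np.linalg.norm(B-A),np.degrees(np.arctan2(*(B-A)[::-1])))
print("lugs",l1,l2,l3,"yaw",np.degrees(np.arctan2(*(l2-l1)[::-1])),np.degrees(np.arctan2(*(l3-l2)[::-1]))-90)
for yw in (-12.,-13):
    a=np.radians(yw);X=np.array([np.cos(a),np.sin(a)]);Y=np.array([-X[1],X[0]])
    O=(A+B)/2+.085*Y
    print(yw,"O",O,[(n,((p-O)@X*1e3).round(1),((p-O)@Y*1e3).round(1)) for n,p in dict(l1=l1,l2=l2,l3=l3,pv=pv,kn=kn,sb=f(542,200,.062),baseE=f(582,195,.02),boss=f(398,151,.277)).items()])
E
```

```text
face [0.45726155 0.0719795 ] [0.54506766 0.05141873] 0.09018125121432702 -13.178988893411779
lugs [0.4343801  0.07753376] [0.5667634  0.04812679] [0.6034644  0.21307159] yaw -12.52404742040153 -12.544232565143872
-12.0 O [0.5188371  0.14484166] [('l1', np.float64(-68.6), np.float64(-83.4)), ('l2', np.float64(67.0), np.float64(-84.6)), ('l3', np.float64(68.6), np.float64(84.3)), ('pv', np.float64(0.1), np.float64(64.2)), ('kn', np.float64(-98.1), np.float64(74.6)), ('sb', np.float64(2.6), np.float64(92.0)), ('baseE', np.float64(0.0), np.float64(133.7)), ('boss', np.float64(-15.0), np.float64(-3.7))]
-13 O [0.52028545 0.14452057] [('l1', np.float64(-68.6), np.float64(-84.6)), ('l2', np.float64(67.0), np.float64(-83.5)), ('l3', np.float64(65.6), np.float64(85.5)), ('pv', np.float64(-2.5), np.float64(64.2)), ('kn', np.float64(-100.8), np.float64(72.9)), ('sb', np.float64(-0.5), np.float64(92.1)), ('baseE', np.float64(-3.8), np.float64(133.6)), ('boss', np.float64(-16.4), np.float64(-4.0))]
```

>>> {"api": "step_arm", "payload": {"moves": [[1, -20, -6, 0, 0, 0, -0.017], [1, -50, -14, -10, 0, 0, -0.017], [1, -72, -19, -30, 0, 0, -0.017], [1, -72, -19, -60, 0, 0, -0.017], [1, -72, -19, -95, 0, 0, -0.017], [1, -72, -19, -130, 0, 0, -0.017], [1, -72, -19, -160, 0, 0, -0.017], [1, -72, -19, -185, 0, 0, -0.017], [1, -72, -19, -198, 0, 0, -0.017], [1, -72, -19, -205, 0, 0, -0.017]]}}

```text
clock: 13.95
position: [0.5017, 0.111, 0.0069]
ee_rot: [0.109, 0.994, -0.0, -0.0]
ft_force: [-0.7, -0.5, -2.8]
grip_width: 0.307
grasp_force: 69.7
```

>>> {"api": "step_arm", "payload": {"moves": [[1, 0, 0, -3, 0, 0, 0], [1, 0, 0, -6, 0, 0, 0], [1, 0, 0, -8, 0, 0, 0], [1, 0, 0, -9, 0, 0, 0], [1, 0, 0, -10, 0, 0, 0], [1, 0, 0, -11, 0, 0, 0], [1, 0, 0, -11, 0, 0, 0]]}}

```text
clock: 14.65
position: [0.5019, 0.1117, -0.0034]
ee_rot: [0.108, 0.994, 0.0, -0.0]
ft_force: [0.5, 0.1, -2.8]
grip_width: 0.304
grasp_force: 69.7
```

>>> {"api": "step_arm", "payload": {"moves": [[1, 0, 0, -1, 0, 0, 0], [1, 0, 0, -2, 0, 0, 0], [1, 0, 0, -3, 0, 0, 0], [1, 0, 0, -3, 0, 0, 0]]}}

```text
clock: 15.05
position: [0.5018, 0.1117, -0.0066]
ee_rot: [0.108, 0.994, 0.0, -0.0]
ft_force: [0.1, 0.5, -3.2]
grip_width: 0.305
grasp_force: 69.7
```

>>> {"api": "step_arm", "payload": {"moves": [[1, 0, 0, -0.5, 0, 0, 0], [1, 0, 0, -1, 0, 0, 0], [1, 0, 0, -1, 0, 0, 0]]}}

```text
clock: 15.35
position: [0.502, 0.1117, -0.0068]
ee_rot: [0.108, 0.994, -0.0, 0.0]
ft_force: [-4.2, -0.7, 5.7]
grip_width: 0.305
grasp_force: 71.0
```

The arm is resting on the bed, with contact at the expected height. Releasing.

>>> {"api": "step_arm", "payload": {"moves": [[0.68, 0, 0, 0.5, 0, 0, 0], [0.6, 0, 0, 0.5, 0, 0, 0], [0.5, 0, 0, 0.5, 0, 0, 0], [0.48, 0, 0, 0.5, 0, 0, 0], [0.48, 0, 0, 0.5, 0, 0, 0]]}}

```text
clock: 15.85
position: [0.5021, 0.1118, -0.0068]
ee_rot: [0.108, 0.994, 0.0, 0.0]
ft_force: [-0.4, -0.9, 0.3]
grip_width: 0.52
grasp_force: 0.0
```

>>> {"api": "step_arm", "payload": {"moves": [[0.48, 0, 0, 5, 0, 0, 0], [0.48, 0, 0, 15, 0, 0, 0], [0.48, 0, 0, 35, 0, 0, 0], [0.48, 0, 0, 65, 0, 0, 0], [0.48, 0, 0, 100, 0, 0, 0], [0.48, 0, 0, 135, 0, 0, 0], [0.48, 0, 0, 160, 0, 0, 0], [0.48, 0, 0, 175, 0, 0, 0], [0.48, 0, 0, 175, 0, 0, 0]]}}

```text
clock: 16.75
position: [0.503, 0.112, 0.1702]
ee_rot: [0.108, 0.994, 0.0, 0.002]
ft_force: [0.1, 0.5, -0.3]
grip_width: 0.517
grasp_force: 0.0
```

>>> {"api": "step_arm", "payload": {"moves": [[1, 5, 16, 0, 0, 0, -0.15], [1, 10, 32, 0, 0, 0, -0.3], [1, 15, 50, 0, 0, 0, -0.45], [1, 20, 68, 0, 0, 0, -0.6], [1, 25, 85, 0, 0, 0, -0.75], [1, 30, 102, 0, 0, 0, -0.9], [1, 35, 120, 0, 0, 0, -1.05], [1, 39, 138, 0, 0, 0, -1.2], [1, 43, 155, 0, 0, 0, -1.35], [1, 43, 155, 0, 0, 0, -1.5]]}}

```text
clock: 17.75
position: [0.5437, 0.2692, 0.1661]
ee_rot: [0.758, 0.653, -0.001, -0.001]
ft_force: [-0.4, 0.0, -0.3]
grip_width: 0.004
grasp_force: 0.0
```

>>> {"api": "step_arm", "payload": {"moves": [[1, 0, 0, 0, 0, 0, -0.07], [1, 0, 0, 0, 0, 0, -0.07], [1, 0, 0, 0, 0, 0, -0.07]]}}

```text
clock: 18.05
position: [0.5445, 0.2665, 0.167]
ee_rot: [0.778, 0.628, -0.001, -0.0]
ft_force: [0.3, -0.5, 0.2]
grip_width: 0.0
grasp_force: 0.0
```

```bash
python3 - <<'E'
from h import *
import pickle
o,c=wrist();print(o["position"],yaw(o),o["joint_pos"].round(2))
t=manip.camera("top");pickle.dump(t,open("top1.pkl","wb"))
im=np.hstack([cv2.resize(t["image"][130:230,130:260],(520,400),interpolation=cv2.INTER_CUBIC),cv2.resize(c["image"],(280,210))if 0 else np.zeros((400,1,3),np.uint8)])
cv2.imwrite("pics/w4.png",c["image"])
O=np.array([.5195,.1447]);a=np.radians(-12.5);X=np.array([np.cos(a),np.sin(a)]);Y=np.array([-X[1],X[0]])
for x,y,z in [(0,92,.062),(0,92,.031),(-30,92,.062),(30,92,.062),(0,131,.03),(0,64,.088)]: print((x,y,z),proj(c,[*(O+x/1e3*X+y/1e3*Y),z]))
E
```

```text
[0.54452039 0.26645374 0.16704979] (np.float64(77.7659413149719), array([-1.34745169e-03, -6.93573048e-04, -9.99998852e-01])) [-0.03  0.37 -0.63  1.52  0.22  1.32 -0.9 ]
(0, 92, 0.062) [[255.80385752 220.92632302]]
(0, 92, 0.031) [[255.71209537 211.44227848]]
(-30, 92, 0.062) [[224.91295781 220.74312117]]
(30, 92, 0.062) [[286.6940633  221.10952076]]
(0, 131, 0.03) [[255.96984383 175.2383555 ]]
(0, 64, 0.088) [[255.6790529  259.23751679]]
```

View pics/w4.png

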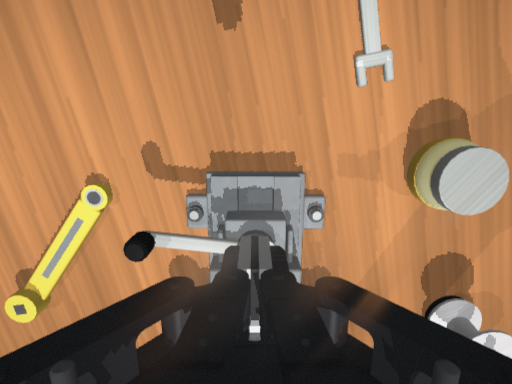

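Wrist view: the ways end at row 174 and the saddle back edge is near row 220, both as predicted. The lever knob is at (140,246) and the fingers are behind the saddle. Descending.

>>> {"api": "step_arm", "payload": {"moves": [[1, 0, 0, -30, 0, 0, 0], [1, 0, 0, -65, 0, 0, 0], [1, 0, 0, -100, 0, 0, 0], [1, 0, 0, -130, 0, 0, 0], [1, 0, 0, -148, 0, 0, 0], [1, 0, 0, -157, 0, 0, 0], [1, 0, 0, -160, 0, 0, 0], [1, 0, 0, -160, 0, 0, 0]]}}

```text
clock: 18.95
position: [0.5453, 0.2669, 0.0086]
ee_rot: [0.779, 0.627, 0.0, 0.0]
ft_force: [0.2, 0.3, 0.5]
grip_width: -0.006
grasp_force: 0.0
```

>>> {"api": "step_arm", "payload": {"moves": [[1, -1, -5, 0, 0, 0, 0], [1, -2, -10, 0, 0, 0, 0], [1, -3, -15, 0, 0, 0, 0], [1, -4, -18, 0, 0, 0, 0], [1, -4, -20, 0, 0, 0, 0], [1, -5, -22, 0, 0, 0, 0], [1, -5, -24, 0, 0, 0, 0], [1, -6, -26, 0, 0, 0, 0], [1, -6, -28, 0, 0, 0, 0]]}}

```text
clock: 19.85
position: [0.5396, 0.2411, 0.0087]
ee_rot: [0.779, 0.627, 0.002, -0.001]
ft_force: [2.1, 7.7, -3.2]
grip_width: 0.002
grasp_force: 4.2
```

>>> {"api": "step_arm", "payload": {"moves": [[1, -1, -4, 0, 0, 0, 0], [1, -2, -8, 0, 0, 0, 0], [1, -2.6, -12, 0, 0, 0, 0], [1, -3.5, -16, 0, 0, 0, 0], [1, -4.2, -19, 0, 0, 0, 0], [1, -4.8, -21.5, 0, 0, 0, 0], [1, -5.3, -24, 0, 0, 0, 0], [1, -5.9, -26.5, 0, 0, 0, 0], [1, -6.4, -29, 0, 0, 0, 0], [1, -7, -31.5, 0, 0, 0, 0]]}}

```text
clock: 20.85
position: [0.5328, 0.2103, 0.0087]
ee_rot: [0.779, 0.628, 0.003, -0.001]
ft_force: [4.4, 10.4, -4.7]
grip_width: 0.0
grasp_force: 5.2
```

>>> {"api": "step_arm", "payload": {"moves": [[1, -0.6, -2.5, 0, 0, 0, 0], [1, -1.1, -5, 0, 0, 0, 0], [1, -1.7, -7.5, 0, 0, 0, 0], [1, -2.2, -10, 0, 0, 0, 0], [1, -2.8, -12.5, 0, 0, 0, 0], [1, -3.3, -15, 0, 0, 0, 0], [1, -3.9, -17.5, 0, 0, 0, 0], [1, -4.4, -20, 0, 0, 0, 0]]}}

```text
clock: 21.65
position: [0.5283, 0.1903, 0.0087]
ee_rot: [0.779, 0.628, 0.002, -0.001]
ft_force: [4.9, 8.9, -5.1]
grip_width: 0.001
grasp_force: 5.2
```

>>> {"api": "step_arm", "payload": {"moves": [[1, -0.4, -1.5, 0, 0, 0, 0], [1, -0.7, -3, 0, 0, 0, 0], [1, -1, -4.5, 0, 0, 0, 0], [1, -1.2, -5.5, 0, 0, 0, 0], [1, -1.4, -6.5, 0, 0, 0, 0]]}}

```text
clock: 22.15
position: [0.5269, 0.1838, 0.0087]
ee_rot: [0.779, 0.628, 0.002, -0.001]
ft_force: [4.4, 9.3, -5.2]
grip_width: -0.003
grasp_force: 5.0
```

>>> {"api": "step_arm", "payload": {"moves": [[1, -0.2, -1, 0, 0, 0, 0], [1, -0.4, -2, 0, 0, 0, 0]]}}

```text
clock: 22.35
position: [0.5265, 0.1818, 0.0087]
ee_rot: [0.779, 0.628, 0.002, -0.001]
ft_force: [3.2, 9.1, -4.5]
grip_width: 0.0
grasp_force: 5.0
```

>>> {"api": "step_arm", "payload": {"moves": [[1, -0.2, -1, 0, 0, 0, 0], [1, -0.2, -1, 0, 0, 0, 0]]}}

```text
clock: 22.55
position: [0.5262, 0.1806, 0.0087]
ee_rot: [0.779, 0.628, 0.002, -0.001]
ft_force: [3.5, 9.1, -4.5]
grip_width: -0.002
grasp_force: 4.6
```

>>> {"api": "step_arm", "payload": {"moves": [[1, -0.2, -0.7, 0, 0, 0, 0], [1, -0.2, -0.7, 0, 0, 0, 0]]}}

```text
clock: 22.75
position: [0.5261, 0.1804, 0.0087]
ee_rot: [0.779, 0.628, 0.003, -0.001]
ft_force: [4.3, 10.0, -4.7]
grip_width: -0.001
grasp_force: 5.5
```

>>> {"api": "step_arm", "payload": {"moves": [[1, -0.2, -0.7, 0, 0, 0, 0], [1, -0.2, -0.7, 0, 0, 0, 0]]}}

```text
clock: 22.95
position: [0.5262, 0.1804, 0.0087]
ee_rot: [0.778, 0.628, 0.003, -0.001]
ft_force: [6.3, 11.7, -8.0]
grip_width: 0.001
grasp_force: 6.7
```

>>> {"api": "step_arm", "payload": {"moves": [[1, -0.2, -0.7, 0, 0, 0, 0], [1, -0.2, -0.7, 0, 0, 0, 0]]}}

```text
clock: 23.15
position: [0.5262, 0.1804, 0.0088]
ee_rot: [0.778, 0.628, 0.004, -0.001]
ft_force: [7.7, 13.8, -9.5]
grip_width: -0.0
grasp_force: 8.0
```

Position has stopped and the force is rising, so the jaw is seated. Pressing more firmly.

>>> {"api": "step_arm", "payload": {"moves": [[1, -0.2, -1, 0, 0, 0, 0], [1, -0.4, -2, 0, 0, 0, 0], [1, -0.6, -3, 0, 0, 0, 0], [1, -0.6, -3, 0, 0, 0, 0]]}}

```text
clock: 23.55
position: [0.5262, 0.1804, 0.0089]
ee_rot: [0.778, 0.629, 0.006, -0.002]
ft_force: [12.6, 24.5, -17.4]
grip_width: 0.004
grasp_force: 13.2
```

>>> {"api": "step_arm", "payload": {"moves": [[1, -0.2, -1, 0, 0, 0, 0], [1, -0.4, -2, 0, 0, 0, 0], [1, -0.6, -3, 0, 0, 0, 0], [1, -0.6, -3, 0, 0, 0, 0]]}}

```text
clock: 23.95
position: [0.5262, 0.1804, 0.009]
ee_rot: [0.777, 0.629, 0.008, -0.003]
ft_force: [16.9, 34.7, -25.0]
grip_width: -0.002
grasp_force: 18.4
```

Seated: about 38 N of push with no movement, and the jaw face is at vise y of about -57 mm as expected. Now backing off and rising.

>>> {"api": "step_arm", "payload": {"moves": [[1, 1, 5, 0, 0, 0, 0], [1, 2, 10, 0, 0, 0, 0], [1, 4, 18, 0, 0, 0, 0], [1, 6, 28, 0, 0, 0, 0], [1, 6, 28, 20, 0, 0, 0], [1, 6, 28, 55, 0, 0, 0], [1, 6, 28, 90, 0, 0, 0], [1, 6, 28, 105, 0, 0, 0], [1, 6, 28, 105, 0, 0, 0]]}}

```text
clock: 24.85
position: [0.5311, 0.1984, 0.1155]
ee_rot: [0.779, 0.627, 0.002, 0.001]
ft_force: [0.1, -0.1, -0.7]
grip_width: -0.002
grasp_force: 0.0
```

```bash
python3 - <<'E'
from h import *
import pickle
o=manip.get_obs();c=manip.camera("top");print(o["position"],yaw(o),o["joint_pos"].round(2))
cv2.imwrite("pics/top2.png",cv2.resize(c["image"][140:225,140:260],None,fx=6,fy=6,interpolation=cv2.INTER_CUBIC))
O=np.array([.5195,.1447]);a=np.radians(-12.5);X=np.array([np.cos(a),np.sin(a)]);Y=np.array([-X[1],X[0]])
P=O-.0018*Y
q=proj(c,[*(P+.105*(-np.cos(.1)*X+np.sin(.1)*Y)),.102]);print("knob exp",(q-[140,140]+.5)*6)
for n,x,y,z in [("boss",-82.5,-71,.058),("eye",82.5,-71,.045),("face",0,-57,.066)]: print(n,(proj(c,[*(O+x/1e3*X+y/1e3*Y),z])-[140,140]+.5)*6)
E
```

```text
[0.53111368 0.19837025 0.11547097] (np.float64(77.61351041393486), array([ 3.89044490e-03,  8.44671295e-04, -9.99992075e-01])) [ 0.09  0.32 -0.63  1.69  0.2   1.19 -0.81]
knob exp [[263.26752191 440.3268616 ]]
boss [[454.35876866 431.68910471]]
eye [[530.27210331  92.88571222]]
face [[460.78117974 252.10112332]]
```

View pics/top2.png

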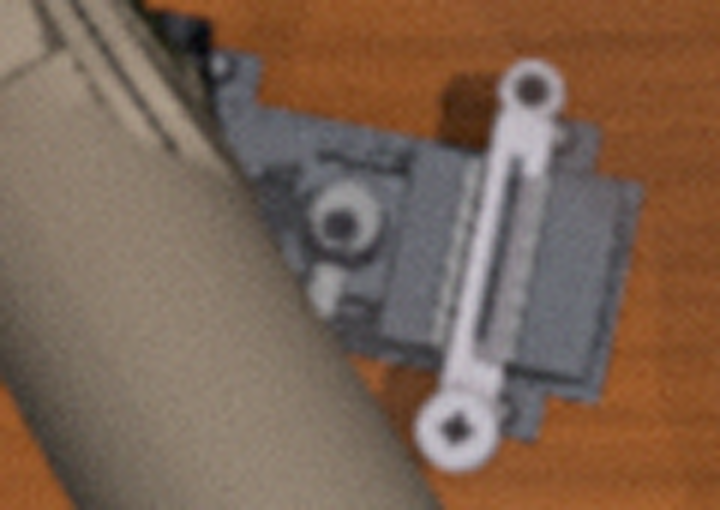

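The arm sits squarely between the jaws, with its boss at (456,429), its eye at (531,89), and both ends clear. Moving to the near side of the lever knob.

>>> {"api": "step_arm", "payload": {"moves": [[1, -20, -10, 0, 0, 0, 0], [1, -45, -23, 0, 0, 0, 0], [1, -75, -39, 0, 0, 0, 0], [1, -100, -52, 0, 0, 0, 0], [1, -120, -62, 0, 0, 0, 0], [1, -120, -62, -20, 0, 0, 0], [1, -120, -62, -45, 0, 0, 0], [1, -120, -62, -65, 0, 0, 0], [1, -120, -62, -73, 0, 0, 0], [1, -120, -62, -73, 0, 0, 0]]}}

```text
clock: 25.9
position: [0.4084, 0.1353, 0.0386]
ee_rot: [0.779, 0.627, -0.001, -0.001]
ft_force: [-0.2, -0.5, 0.0]
grip_width: -0.002
grasp_force: 0.0
```

```bash
cat > lev.py <<'E'
from h import *
o=manip.get_obs();p=o["position"];print(p,yaw(o)[0],o["joint_pos"].round(2))
O=np.array([.5195,.1447]);a=np.radians(-12.5);X=np.array([np.cos(a),np.sin(a)]);Y=np.array([-X[1],X[0]])
P=O-.0018*Y
r=p[:2]-P; print("now vise rel pivot mm",r@X*1e3,r@Y*1e3)
for c in np.arange(.05,1.5,.1):
    t=np.sin(c)*X+np.cos(c)*Y; K=P+.105*(-np.cos(c)*X+np.sin(c)*Y); F=K-.022*t
    print(round(c,2),((F-p[:2])*1e3).round(1),"turn",-round(c,2))
E
python3 lev.py
```

```text
[0.40836758 0.13530764 0.03863439] 77.63329295812255 [ 0.21  0.12 -0.66  2.09  0.08  0.96 -0.71]
now vise rel pivot mm -106.46525886066958 -31.423182145023347
0.05 [ 3.7 14.2] turn -0.05
0.15 [ 4.9 24.9] turn -0.15
0.25 [ 7.1 35.4] turn -0.25
0.35 [10.4 45.6] turn -0.35
0.45 [14.7 55.4] turn -0.45
0.55 [19.9 64.8] turn -0.55
0.65 [26.1 73.5] turn -0.65
0.75 [33.1 81.7] turn -0.75
0.85 [40.9 89.1] turn -0.85
0.95 [49.4 95.6] turn -0.95
1.05 [ 58.4 101.3] turn -1.05
1.15 [ 68.1 106.1] turn -1.15
1.25 [ 78.1 109.8] turn -1.25
1.35 [ 88.5 112.6] turn -1.35
1.45 [ 99.1 114.3] turn -1.45
```

>>> {"api": "step_arm", "payload": {"moves": [[1, 2, 4, 4, 0, 0, 0], [1, 3, 9, 4, 0, 0, 0], [1, 3.7, 14, 4, 0, 0, -0.05], [1, 4.2, 20, 4, 0, 0, -0.1], [1, 4.9, 25, 4, 0, 0, -0.15], [1, 6, 30, 4, 0, 0, -0.2], [1, 7.1, 35.4, 4, 0, 0, -0.25], [1, 8.7, 40.5, 4, 0, 0, -0.3], [1, 10.4, 45.6, 4, 0, 0, -0.35], [1, 10.4, 45.6, 4, 0, 0, -0.35]]}}

```text
clock: 26.9
position: [0.4208, 0.1823, 0.045]
ee_rot: [0.876, 0.482, 0.001, 0.0]
ft_force: [0.6, -0.8, 0.7]
grip_width: -0.002
grasp_force: 0.0
```

```bash
python3 lev.py
```

```text
[0.42084082 0.18233332 0.04497963] 57.571410322305866 [ 0.11  0.17 -0.65  2.03  0.12  0.98 -1.17]
now vise rel pivot mm -104.4659060418603 17.18750174896341
0.05 [ -8.8 -32.8] turn -0.05
0.15 [ -7.6 -22.1] turn -0.15
0.25 [ -5.4 -11.6] turn -0.25
0.35 [-2.1 -1.4] turn -0.35
0.45 [2.2 8.4] turn -0.45
0.55 [ 7.5 17.7] turn -0.55
0.65 [13.6 26.5] turn -0.65
0.75 [20.6 34.6] turn -0.75
0.85 [28.4 42. ] turn -0.85
0.95 [36.9 48.6] turn -0.95
1.05 [46.  54.3] turn -1.05
1.15 [55.6 59. ] turn -1.15
1.25 [65.6 62.8] turn -1.25
1.35 [76.  65.6] turn -1.35
1.45 [86.6 67.3] turn -1.45
```

>>> {"api": "step_arm", "payload": {"moves": [[1, 0.3, 4, -2, 0, 0, -0.05], [1, 2.2, 8.4, -2, 0, 0, -0.1], [1, 4.8, 13, -2, 0, 0, -0.15], [1, 7.5, 17.7, -2, 0, 0, -0.2], [1, 10.5, 22, -2, 0, 0, -0.25], [1, 13.6, 26.5, -2, 0, 0, -0.3], [1, 17, 30.5, -2, 0, 0, -0.35], [1, 20.6, 34.6, -2, 0, 0, -0.4], [1, 24.5, 38.3, -2, 0, 0, -0.45], [1, 28.4, 42, -2, 0, 0, -0.5]]}}

```text
clock: 27.9
position: [0.4485, 0.2237, 0.0425]
ee_rot: [0.968, 0.25, -0.0, -0.0]
ft_force: [-1.6, 0.8, -0.0]
grip_width: -0.001
grasp_force: 0.7
```

```bash
python3 lev.py | grep -v "^0.[0-6]"; python3 - <<'E'
from h import *
import pickle
c=manip.camera("top");pickle.dump(c,open("top3.pkl","wb"))
im=c["image"][130:230,130:230];hsv=cv2.cvtColor(im,cv2.COLOR_BGR2HSV)
O=np.array([.5195,.1447]);a=np.radians(-12.5);X=np.array([np.cos(a),np.sin(a)]);Y=np.array([-X[1],X[0]]);P=O-.0018*Y
for k in (.1,.8,.9):print(k,proj(c,[*(P+.105*(-np.cos(k)*X+np.sin(k)*Y)),.102]))
E
```

```text
[0.44846923 0.22367872 0.04251094] 28.919558004100004 [-0.02  0.26 -0.6   1.93  0.17  1.   -1.76]
now vise rel pivot mm -86.44117886938427 63.532741279486494
0.75 [-7.  -6.7] turn -0.75
0.85 [0.8 0.7] turn -0.85
0.95 [9.3 7.2] turn -0.95
1.05 [18.3 12.9] turn -1.05
1.15 [28.  17.7] turn -1.15
1.25 [38.  21.5] turn -1.25
1.35 [48.4 24.2] turn -1.35
1.45 [59.  25.9] turn -1.45
0.1 [[183.37792032 212.88781027]]
0.8 [[162.71505438 196.7597039 ]]
0.9 [[160.8787959  193.41843872]]
```

>>> {"api": "step_arm", "payload": {"moves": [[1, 5, 4, 0, 0, 0, -0.05], [1, 9.3, 7.2, 0, 0, 0, -0.1], [1, 14, 10, 0, 0, 0, -0.15], [1, 18.3, 12.9, 0, 0, 0, -0.2], [1, 23, 15.5, 0, 0, 0, -0.25], [1, 28, 17.7, 0, 0, 0, -0.3], [1, 33, 19.6, 0, 0, 0, -0.33], [1, 38, 21.5, 0, 0, 0, -0.35], [1, 38, 21.5, 0, 0, 0, -0.35]]}}

```text
clock: 28.85
position: [0.4873, 0.2449, 0.0423]
ee_rot: [0.997, 0.078, 0.0, -0.0]
ft_force: [-0.1, -0.6, -0.1]
grip_width: 0.002
grasp_force: 0.0
```

```bash
python3 lev.py | grep -v "^0.[0-8]"
```

```text
[0.48730795 0.24487553 0.04234748] 8.891012245160331 [-0.1   0.34 -0.53  1.82  0.2   1.03 -2.12]
now vise rel pivot mm -53.11092653049011 92.6333366362521
0.95 [-29.6 -13.9] turn -0.95
1.05 [-20.5  -8.3] turn -1.05
1.15 [-10.9  -3.5] turn -1.15
1.25 [-0.8  0.3] turn -1.25
1.35 [9.5 3. ] turn -1.35
1.45 [20.1  4.7] turn -1.45
```

>>> {"api": "step_arm", "payload": {"moves": [[1, 4, 1.5, 0, 0, 0, 0], [1, 8, 2.7, 0, 0, 0, -0.03], [1, 11, 3.4, 0, 0, 0, -0.05], [1, 14, 4, 0, 0, 0, -0.05]]}}

```text
clock: 29.25
position: [0.4972, 0.2485, 0.0417]
ee_rot: [0.999, 0.052, -0.003, 0.001]
ft_force: [-25.6, -3.3, 17.3]
grip_width: -0.001
grasp_force: 12.7
```

>>> {"api": "step_arm", "payload": {"moves": [[1, 2, 0.2, 0, 0, 0, 0], [1, 4, 0.4, 0, 0, 0, 0], [1, 4, 0.4, 0, 0, 0, 0]]}}

```text
clock: 29.55
position: [0.4978, 0.2511, 0.0417]
ee_rot: [0.999, 0.054, -0.006, 0.001]
ft_force: [-30.6, -1.0, 21.6]
grip_width: -0.003
grasp_force: 15.4
```

>>> {"api": "step_arm", "payload": {"moves": [[1, -8, -1, 0, 0, 0, 0], [1, -18, -3, 0, 0, 0, 0], [1, -28, -5, 0, 0, 0, 0], [1, -28, -5, 20, 0, 0, 0], [1, -28, -5, 50, 0, 0, 0], [1, -28, -5, 90, 0, 0, 0], [1, -28, -5, 130, 0, 0, 0], [1, -28, -5, 160, 0, 0, 0]]}}

```text
clock: 30.35
position: [0.4769, 0.2441, 0.2049]
ee_rot: [0.999, 0.052, 0.001, -0.0]
ft_force: [0.7, 0.3, 0.1]
grip_width: -0.002
grasp_force: 0.0
```

>>> {"api": "step_arm", "payload": {"moves": [[1, -5, -40, 5, 0, 0, 0.1], [1, -10, -80, 10, 0, 0, 0.2], [1, -15, -125, 15, 0, 0, 0.3], [1, -15, -170, 20, 0, 0, 0.4], [1, -15, -215, 20, 0, 0, 0.5], [1, -15, -260, 20, 0, 0, 0.5], [1, -15, -300, 20, 0, 0, 0.5], [1, -15, -330, 20, 0, 0, 0.5], [1, -15, -330, 20, 0, 0, 0.5], [1, -15, -330, 20, 0, 0, 0.5]]}}

```text
clock: 31.35
position: [0.4613, -0.0861, 0.2221]
ee_rot: [0.955, 0.297, 0.0, -0.0]
ft_force: [-0.4, 0.6, -0.1]
grip_width: -0.002
grasp_force: 0.0
```

```bash
python3 - <<'E'
from h import *
o=manip.get_obs();print(o["position"],o["ft_force"])
c=manip.camera("top");s=manip.camera("scene")
a=cv2.resize(c["image"][135:230,135:250],(480,400),interpolation=cv2.INTER_CUBIC)
b=cv2.resize(s["image"][130:220,240:330],(320,320),interpolation=cv2.INTER_CUBIC)
b=cv2.copyMakeBorder(b,0,80,0,0,cv2.BORDER_CONSTANT)
cv2.imwrite("pics/fin.png",np.hstack([a,b]))
O=np.array([.5195,.1447]);t=np.radians(-12.5);X=np.array([np.cos(t),np.sin(t)]);Y=np.array([-X[1],X[0]]);P=O-.0018*Y
for k in (1.15,1.25,1.35):print(k,(proj(c,[*(P+.105*(-np.cos(k)*X+np.sin(k)*Y)),.102])-135+.5)*np.array([480/115,400/95]))
E
```

```text
[ 0.46130127 -0.08613962  0.22211248] [-0.44124998  0.61594859 -0.05099077]
1.15 [[ 97.40093962 210.14104303]]
1.25 [[ 95.03058448 194.26138779]]
1.35 [[ 94.2492873  178.21562711]]
```

View pics/fin.png

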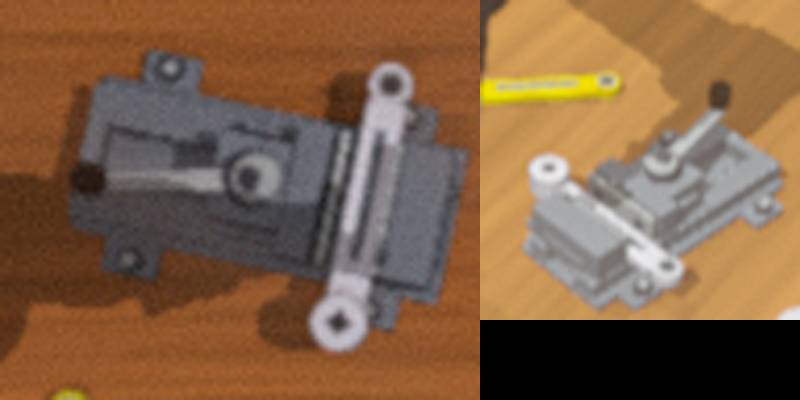

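Final view: the knob is at (88,180) in the top crop, so the lever is over at its stop, and the arm sits between the jaws with both ends clear. The knob is about 6 px further back than predicted, so I'm checking whether the saddle slipped back.

```bash
python3 - <<'E'
from h import *
c=manip.camera("top");B=cv2.resize(c["image"][140:225,140:260],None,fx=6,fy=6,interpolation=cv2.INTER_CUBIC)
A=cv2.imread("pics/top2.png")
for n,(x0,y0,x1,y1) in dict(hub=(305,178,385,250),plate=(425,170,485,330),bosscrank=(410,385,505,475),eye=(495,55,570,125),fixed=(560,170,645,400)).items():
    r=cv2.matchTemplate(B[y0-40:y1+30,x0-40:x1+40],A[y0:y1,x0:x1],cv2.TM_CCOEFF_NORMED)
    _,v,_,l=cv2.minMaxLoc(r);print(n,(np.array(l)-40)/6*2.7,"mm(px x,y) score",round(v,2))
E
```

```text
hub [-4.5  1.8] mm(px x,y) score 0.75
plate [  2.25 -13.95] mm(px x,y) score 0.79
bosscrank [0. 0.] mm(px x,y) score 1.0
eye [0. 0.] mm(px x,y) score 0.99
fixed [0. 0.] mm(px x,y) score 0.98
```

The crank has not moved, but the hub appears about 4 mm further back, so the saddle crept when the cam loaded. I'll feel the saddle back (beside the lever, at vise x of about +22) to check that the grip is firm.

>>> {"api": "step_arm", "payload": {"moves": [[1, 10, 30, 0, 0, 0, 0.1], [1, 20, 65, 0, 0, 0, 0.2], [1, 32, 105, 0, 0, 0, 0.32], [1, 45, 145, 0, 0, 0, 0.44], [1, 58, 185, 0, 0, 0, 0.56], [1, 70, 220, 0, 0, 0, 0.66], [1, 82, 255, 0, 0, 0, 0.75], [1, 90, 277, 0, 0, 0, 0.75], [1, 94, 289, 0, 0, 0, 0.75], [1, 94, 289, 0, 0, 0, 0.75]]}}

```text
clock: 32.5
position: [0.555, 0.2052, 0.2218]
ee_rot: [0.778, 0.628, -0.0, -0.001]
ft_force: [-1.1, -0.2, -0.1]
grip_width: -0.002
grasp_force: 0.0
```

```bash
python3 lev.py | head -2; python3 - <<'E'
from h import *
o,c=wrist();g=c["image"].astype(int)
O=np.array([.5195,.1447]);t=np.radians(-12.5);X=np.array([np.cos(t),np.sin(t)]);Y=np.array([-X[1],X[0]])
# knob: black blob near expected px
for s in (-1.8,2.2):
    P=O+s/1e3*Y;print(s,proj(c,[*(P+.105*(-np.cos(1.35)*X+np.sin(1.35)*Y)),.102]))
q=proj(c,[*(O-.0018*Y+.105*(-np.cos(1.35)*X+np.sin(1.35)*Y)),.102])[0].astype(int)
w=g[q[1]-40:q[1]+40,q[0]-40:q[0]+40].max(2)
n,l,s,ce=cv2.connectedComponentsWithStats((w<45).astype(np.uint8))
print([(x[4],(x[0]+q[0]-40,x[1]+q[1]-40,x[2],x[3]),(m+q-40).round(1)) for x,m in zip(s[1:],ce[1:]) if x[4]>60])
E
```

```text
[0.55498867 0.20521584 0.22180269] 77.79248581686511 [-0.02  0.29 -0.51  1.49  0.14  1.4  -0.75]
now vise rel pivot mm 21.549420012699766 68.56252576201993
-1.8 [[207.88565674 150.57158216]]
2.2 [[207.74997501 146.36898087]]
[(np.int32(389), (np.int64(198), np.int64(132), np.int32(23), np.int32(22)), array([208.7, 142.4]))]
```

>>> {"api": "step_arm", "payload": {"moves": [[1, 0, 0, -45, 0, 0, 0], [1, 0, 0, -90, 0, 0, 0], [1, 0, 0, -130, 0, 0, 0], [1, 0, 0, -165, 0, 0, 0], [1, 0, 0, -190, 0, 0, 0], [1, 0, 0, -205, 0, 0, 0], [1, 0, 0, -213, 0, 0, 0], [1, -2.2, -10, -213, 0, 0, 0], [1, -3.3, -15, -213, 0, 0, 0], [1, -3.3, -15, -213, 0, 0, 0]]}}

```text
clock: 33.55
position: [0.5532, 0.1867, 0.0105]
ee_rot: [0.78, 0.626, 0.001, 0.001]
ft_force: [0.8, -1.4, 0.2]
grip_width: 0.002
grasp_force: 0.0
```

>>> {"api": "step_arm", "payload": {"moves": [[1, -0.4, -2, 0, 0, 0, 0], [1, -0.9, -4, 0, 0, 0, 0], [1, -1.3, -6, 0, 0, 0, 0], [1, -1.5, -7, 0, 0, 0, 0], [1, -1.8, -8, 0, 0, 0, 0]]}}

```text
clock: 34.05
position: [0.551, 0.1821, 0.0095]
ee_rot: [0.779, 0.627, 0.002, -0.0]
ft_force: [4.3, 7.3, -4.1]
grip_width: -0.0
grasp_force: 4.1
```

>>> {"api": "step_arm", "payload": {"moves": [[1, -0.2, -1, 0, 0, 0, 0], [1, -0.4, -2, 0, 0, 0, 0], [1, -0.4, -2, 0, 0, 0, 0]]}}

```text
clock: 34.35
position: [0.5506, 0.1803, 0.0095]
ee_rot: [0.779, 0.627, 0.002, -0.001]
ft_force: [3.3, 7.3, -3.2]
grip_width: 0.0
grasp_force: 3.7
```

The saddle slides freely at drag force, so the jaw was not gripping: my last 30 N push at the lever stop had a backward component and dragged the saddle back. I'll redo it properly: open the lever, reseat the jaw, and close the lever gently.

>>> {"api": "step_arm", "payload": {"moves": [[1, 2, 9, 0, 0, 0, 0], [1, 5, 24, 0, 0, 0, 0], [1, 5, 26, 15, 0, 0, 0], [1, 5, 28, 45, 0, 0, 0], [1, 6, 38, 80, 0, 0, 0], [1, 8, 50, 80, 0, 0, 0], [1, 10, 62, 60, 0, 0, 0], [1, 12, 66, 40, 0, 0, 0], [1, 12, 66, 33, 0, 0, 0], [1, 12, 66, 33, 0, 0, 0]]}}

```text
clock: 35.35
position: [0.5613, 0.2438, 0.0414]
ee_rot: [0.779, 0.627, -0.001, -0.0]
ft_force: [0.1, -0.1, -0.1]
grip_width: 0.001
grasp_force: 0.0
```

```bash
cat > op.py <<'E'
from h import *
import sys
py=float(sys.argv[1]);sg=float(sys.argv[2]);cs=eval(sys.argv[3])
o=manip.get_obs();p=o["position"];print(p,yaw(o)[0],o["joint_pos"].round(2))
O=np.array([.5195,.1447]);a=np.radians(-12.5);X=np.array([np.cos(a),np.sin(a)]);Y=np.array([-X[1],X[0]])
P=O+py/1e3*Y;r=p[:2]-P;print("rel pivot",(r@X*1e3).round(1),(r@Y*1e3).round(1))
for c in cs:
    t=np.sin(c)*X+np.cos(c)*Y;h=.011*abs(np.cos(c))+.014*np.sin(c)
    F=P+.105*(-np.cos(c)*X+np.sin(c)*Y)+sg*(.011+h)*t
    print(round(c,2),((F-p[:2])*1e3).round(1))
E
python3 op.py 3.4 1 "np.arange(1.35,.0,-.1)"
```

```text
[0.56132596 0.24379306 0.04140306] 77.64379407461558 [-0.1   0.48 -0.49  1.64  0.25  1.09 -0.87]
rel pivot 19.4 102.4
1.35 [-14.3   9.3]
1.25 [-24.2  11.5]
1.15 [-34.5  12.8]
1.05 [-45.1  13. ]
0.95 [-55.7  12.1]
0.85 [-66.5  10.1]
0.75 [-77.1   6.9]
0.65 [-87.4   2.6]
0.55 [-97.4  -2.9]
0.45 [-106.8   -9.5]
0.35 [-115.5  -17.2]
0.25 [-123.5  -26. ]
0.15 [-130.4  -35.6]
0.05 [-136.3  -46.1]
```

>>> {"api": "step_arm", "payload": {"moves": [[1, -7, 7, 1, 0, 0, 0], [1, -14, 9.3, 1, 0, 0, 0], [1, -24, 11.5, 1, 0, 0, 0], [1, -34.5, 12.8, 1, 0, 0, 0], [1, -45, 13, 1, 0, 0, 0], [1, -55.7, 12.1, 1, 0, 0, 0], [1, -66.5, 10.1, 1, 0, 0, 0], [1, -77, 7, 1, 0, 0, 0], [1, -87.4, 2.6, 1, 0, 0, 0], [1, -97.4, -2.9, 1, 0, 0, 0]]}}

```text
clock: 36.35
position: [0.4639, 0.2407, 0.0431]
ee_rot: [0.779, 0.627, 0.0, 0.0]
ft_force: [1.2, -0.3, 1.4]
grip_width: 0.003
grasp_force: 0.5
```

>>> {"api": "step_arm", "payload": {"moves": [[1, -9.4, -6.6, 0, 0, 0, 0], [1, -18, -14.3, 0, 0, 0, 0], [1, -26, -23, 0, 0, 0, 0], [1, -33, -32.7, 0, 0, 0, 0], [1, -36, -38, 0, 0, 0, 0], [1, -36, -38, 0, 0, 0, 0]]}}

```text
clock: 36.95
position: [0.4284, 0.2021, 0.0431]
ee_rot: [0.78, 0.626, -0.0, 0.0]
ft_force: [0.3, -0.0, -0.1]
grip_width: -0.001
grasp_force: 0.0
```

```bash
python3 op.py 3.4 1 "[.1]"; python3 - <<'E'
from h import *
o,c=wrist();g=c["image"].max(2)
O=np.array([.5195,.1447]);t=np.radians(-12.5);X=np.array([np.cos(t),np.sin(t)]);Y=np.array([-X[1],X[0]])
for k in(.05,.15,1.35):print(k,proj(c,[*(O+.0034*Y+.105*(-np.cos(k)*X+np.sin(k)*Y)),.09]))
print(proj(c,[*(O+.0034*Y),.09]))
cv2.imwrite("/tmp/dbg.png",c["image"])
# light lever bar pixels near far/locked position vs open
for k in (.1,1.35):
    q=[proj(c,[*(O+.0034*Y+r*(-np.cos(k)*X+np.sin(k)*Y)),.073])[0].round().astype(int) for r in (.03,.045,.06,.075)]
    print(k,[(tuple(x),int(g[x[1],x[0]])) for x in q if 0<=x[0]<512 and 0<=x[1]<384])
E
```

```text
[0.42835901 0.20205922 0.04312958] 77.55782993228762 [-0.03  0.19 -0.55  1.99  0.12  0.99 -0.85]
rel pivot -101.4 32.9
0.1 [-0.6  1. ]
0.05 [[246.28731732 311.84913593]]
0.15 [[248.33627191 293.20183245]]
1.35 [[442.34666577 108.2771387 ]]
[[455.56850758 321.39071013]]
0.1 [((np.int64(383), np.int64(297)), 148), ((np.int64(356), np.int64(294)), 28), ((np.int64(329), np.int64(292)), 50), ((np.int64(302), np.int64(290)), 59)]
1.35 [((np.int64(433), np.int64(253)), 108), ((np.int64(431), np.int64(227)), 64), ((np.int64(428), np.int64(200)), 60), ((np.int64(426), np.int64(171)), 100)]
```

>>> {"api": "step_arm", "payload": {"moves": [[1, 2, 8, 0, 0, 0, 0], [1, 2, 10, 30, 0, 0, 0], [1, 4, 12, 75, 0, 0, 0], [1, 20, 16, 110, 0, 0, 0], [1, 50, 18, 120, 0, 0, 0], [1, 80, 18, 120, 0, 0, 0], [1, 105, 18, 120, 0, 0, 0], [1, 105, 18, 120, 0, 0, 0]]}}

```text
clock: 37.8
position: [0.5363, 0.2212, 0.1623]
ee_rot: [0.78, 0.626, 0.0, -0.0]
ft_force: [-0.6, -0.9, -0.6]
grip_width: 0.003
grasp_force: 0.0
```

```bash
python3 - <<'E'
from h import *
o,c=wrist();print(o["position"]);g=c["image"].max(2)
O=np.array([.5195,.1447]);t=np.radians(-12.5);X=np.array([np.cos(t),np.sin(t)]);Y=np.array([-X[1],X[0]])
def pk(k):return proj(c,[*(O+.0034*Y+.105*(-np.cos(k)*X+np.sin(k)*Y)),.102])[0]
for k in(0,.1,.2,.3):print(k,pk(k))
q=pk(.15).astype(int);x0,y0=max(q[0]-45,0),q[1]-45
w=g[y0:y0+90,x0:x0+90]
n,l,s,ce=cv2.connectedComponentsWithStats((w<45).astype(np.uint8))
print([(x[4],x[:4]+[x0,y0,0,0],(m+[x0,y0]).round(1)) for x,m in zip(s[1:],ce[1:]) if x[4]>60])
E
```

```text
[0.53625721 0.22121176 0.16226573]
0 [133.02100281 284.25792834]
0.1 [132.41273495 273.33897045]
0.2 [133.03129336 262.30980744]
0.3 [134.90784776 251.28400921]
[(np.int32(655), array([122, 251,  31,  31]), array([137. , 266.3])), (np.int32(887), array([100, 280,  66,  32]), array([139.1, 301. ]))]
```

Lever is open again (knob blob at (137,266), c of about 0.13). Reseating the jaw.

>>> {"api": "step_arm", "payload": {"moves": [[1, 0, 0, -40, 0, 0, 0], [1, 0, 0, -85, 0, 0, 0], [1, 0, 0, -120, 0, 0, 0], [1, 0, 0, -142, 0, 0, 0], [1, 0, 0, -154, 0, 0, 0], [1, -3, -12, -154, 0, 0, 0], [1, -5.5, -24, -154, 0, 0, 0], [1, -6.5, -30, -154, 0, 0, 0], [1, -7.3, -34, -154, 0, 0, 0], [1, -8, -37, -154, 0, 0, 0]]}}

```text
clock: 38.85
position: [0.5269, 0.1852, 0.0104]
ee_rot: [0.779, 0.627, 0.002, 0.0]
ft_force: [6.0, 8.1, -4.5]
grip_width: -0.004
grasp_force: 4.2
```

>>> {"api": "step_arm", "payload": {"moves": [[1, -0.4, -2, 0, 0, 0, 0], [1, -0.9, -4, 0, 0, 0, 0], [1, -1.2, -5.5, 0, 0, 0, 0], [1, -1.5, -7, 0, 0, 0, 0], [1, -1.5, -7, 0, 0, 0, 0]]}}

```text
clock: 39.35
position: [0.5259, 0.1804, 0.0105]
ee_rot: [0.779, 0.627, 0.003, -0.0]
ft_force: [5.2, 9.3, -3.8]
grip_width: -0.002
grasp_force: 5.0
```

>>> {"api": "step_arm", "payload": {"moves": [[1, -0.4, -2, 0, 0, 0, 0], [1, -0.8, -4, 0, 0, 0, 0], [1, -1.2, -6, 0, 0, 0, 0], [1, -1.5, -7.5, 0, 0, 0, 0], [1, -1.5, -7.5, 0, 0, 0, 0]]}}

```text
clock: 39.85
position: [0.5259, 0.1805, 0.0108]
ee_rot: [0.777, 0.629, 0.008, -0.003]
ft_force: [17.9, 32.8, -23.0]
grip_width: -0.003
grasp_force: 17.8
```

>>> {"api": "step_arm", "payload": {"moves": [[1, -0.2, -1, 0, 0, 0, 0], [1, -0.4, -1.6, 0, 0, 0, 0], [1, -0.4, -1.6, 0, 0, 0, 0]]}}

```text
clock: 40.15
position: [0.5259, 0.1804, 0.0109]
ee_rot: [0.777, 0.63, 0.01, -0.003]
ft_force: [20.9, 37.9, -26.5]
grip_width: 0.004
grasp_force: 20.5
```

>>> {"api": "step_arm", "payload": {"moves": [[1, 1, 5, 0, 0, 0, 0], [1, 2, 12, 0, 0, 0, 0], [1, 6, 28, 0, 0, 0, 0], [1, 6, 28, 25, 0, 0, 0], [1, 6, 28, 60, 0, 0, 0], [1, 6, 28, 95, 0, 0, 0], [1, -20, 10, 105, 0, 0, 0], [1, -55, -8, 105, 0, 0, 0], [1, -90, -25, 105, 0, 0, 0], [1, -115, -36, 105, 0, 0, 0]]}}

```text
clock: 41.15
position: [0.4055, 0.1313, 0.1142]
ee_rot: [0.779, 0.627, -0.0, 0.0]
ft_force: [0.3, -1.0, 0.0]
grip_width: 0.002
grasp_force: 0.0
```

>>> {"api": "step_arm", "payload": {"moves": [[1, 0, 0, -5, 0, 0, 0], [1, 0, 0, -30, 0, 0, 0], [1, 0, 0, -55, 0, 0, 0], [1, 0, 0, -72, 0, 0, 0], [1, 0, 0, -72, 0, 0, 0]]}}

```text
clock: 41.65
position: [0.4062, 0.1323, 0.0404]
ee_rot: [0.779, 0.627, -0.002, -0.001]
ft_force: [-0.4, 0.1, 0.2]
grip_width: -0.002
grasp_force: 0.0
```

```bash
python3 op.py -1.8 -1 "np.arange(.05,1.5,.1)"
```

```text
[0.40615488 0.13230734 0.04038067] 77.65532476454679 [ 0.11  0.09 -0.54  2.1   0.06  0.96 -0.68]
rel pivot -108.0 -34.8
0.05 [ 5.7 16.6]
0.15 [ 6.4 26.1]
0.25 [ 7.9 35.6]
0.35 [10.4 45.1]
0.45 [13.8 54.5]
0.55 [18.2 63.7]
0.65 [23.6 72.5]
0.75 [29.9 80.9]
0.85 [37.2 88.8]
0.95 [45.3 96. ]
1.05 [ 54.3 102.3]
1.15 [ 64.1 107.8]
1.25 [ 74.6 112.2]
1.35 [ 85.6 115.6]
1.45 [ 97.1 117.7]
```

>>> {"api": "step_arm", "payload": {"moves": [[1, 4, 8, 2, 0, 0, 0], [1, 5.7, 16.6, 2, 0, 0, 0], [1, 6, 21, 2, 0, 0, 0], [1, 6.4, 26, 2, 0, 0, 0], [1, 7.9, 35.6, 2, 0, 0, 0], [1, 10.4, 45, 2, 0, 0, 0], [1, 13.8, 54.5, 2, 0, 0, 0], [1, 18.2, 63.7, 2, 0, 0, 0], [1, 23.6, 72.5, 2, 0, 0, 0], [1, 29.9, 81, 2, 0, 0, 0]]}}

```text
clock: 42.65
position: [0.4374, 0.214, 0.044]
ee_rot: [0.779, 0.627, -0.0, -0.0]
ft_force: [-0.3, -1.0, 0.2]
grip_width: 0.0
grasp_force: 0.5
```

>>> {"api": "step_arm", "payload": {"moves": [[1, 7.3, 7.9, 0, 0, 0, 0], [1, 15.4, 15.1, 0, 0, 0, 0], [1, 24.4, 21.4, 0, 0, 0, 0], [1, 34.2, 26.8, 0, 0, 0, 0], [1, 39, 29.2, 0, 0, 0, 0], [1, 44.5, 31, 0, 0, 0, 0], [1, 44.5, 31, 0, 0, 0, 0]]}}

```text
clock: 43.35
position: [0.4822, 0.2445, 0.0441]
ee_rot: [0.779, 0.627, 0.0, -0.0]
ft_force: [0.1, -0.2, 0.2]
grip_width: 0.001
grasp_force: 0.0
```

```bash
python3 op.py -1.8 -1 "np.arange(1.15,1.5,.05)"
```

```text
[0.48222121 0.24445859 0.04412795] 77.61640406542739 [-0.07  0.34 -0.56  1.83  0.21  1.03 -0.93]
rel pivot -58.0 91.1
1.15 [-11.9  -4.4]
1.2 [-6.8 -2. ]
1.25 [-1.5  0.1]
1.3 [4.  1.9]
1.35 [9.5 3.4]
1.4 [15.2  4.6]
1.45 [21.   5.5]
1.5 [26.8  6.1]
```

>>> {"api": "step_arm", "payload": {"moves": [[1, 2, 0.5, 0, 0, 0, 0], [1, 4, 1, 0, 0, 0, 0], [1, 6, 1, 0, 0, 0, 0], [1, 6, 1, 0, 0, 0, 0]]}}

```text
clock: 43.75
position: [0.4878, 0.2452, 0.0442]
ee_rot: [0.779, 0.627, 0.0, -0.0]
ft_force: [-1.1, -0.3, -0.2]
grip_width: 0.002
grasp_force: 0.3
```

>>> {"api": "step_arm", "payload": {"moves": [[1, 1, -0.2, 0, 0, 0, 0], [1, 2, -0.4, 0, 0, 0, 0], [1, 2, -0.4, 0, 0, 0, 0]]}}

```text
clock: 44.05
position: [0.4898, 0.2447, 0.0442]
ee_rot: [0.779, 0.627, 0.0, 0.0]
ft_force: [-1.3, -0.2, -0.0]
grip_width: -0.001
grasp_force: 0.4
```

>>> {"api": "step_arm", "payload": {"moves": [[1, 1, -0.2, 0, 0, 0, 0], [1, 2, -0.4, 0, 0, 0, 0], [1, 2, -0.4, 0, 0, 0, 0]]}}

```text
clock: 44.35
position: [0.4918, 0.2442, 0.0441]
ee_rot: [0.779, 0.627, 0.0, 0.0]
ft_force: [-1.6, 0.6, 1.8]
grip_width: 0.003
grasp_force: 0.4
```

>>> {"api": "step_arm", "payload": {"moves": [[1, 1, -0.2, 0, 0, 0, 0], [1, 2, -0.4, 0, 0, 0, 0], [1, 2, -0.4, 0, 0, 0, 0]]}}

```text
clock: 44.65
position: [0.4935, 0.244, 0.0441]
ee_rot: [0.779, 0.627, -0.0, -0.0]
ft_force: [-2.7, 1.2, -0.8]
grip_width: 0.001
grasp_force: 0.9
```

>>> {"api": "step_arm", "payload": {"moves": [[1, 1, -0.2, 0, 0, 0, 0], [1, 2, -0.4, 0, 0, 0, 0], [1, 2, -0.4, 0, 0, 0, 0]]}}

```text
clock: 44.95
position: [0.4941, 0.244, 0.0439]
ee_rot: [0.779, 0.627, -0.001, -0.001]
ft_force: [-8.7, 1.3, 2.8]
grip_width: 0.003
grasp_force: 4.1
```

```bash
python3 op.py -1.8 -1 "[1.3,1.35,1.4]"
```

```text
[0.4940521  0.24398453 0.04388791] 77.68562855658973 [-0.07  0.36 -0.56  1.8   0.22  1.04 -0.92]
rel pivot -46.3 93.2
1.3 [-7.9  2.4]
1.35 [-2.3  3.9]
1.4 [3.4 5.1]
```

>>> {"api": "step_arm", "payload": {"moves": [[1, 1, -0.3, 0, 0, 0, 0], [1, 2, -0.6, 0, 0, 0, 0], [1, 2, -0.6, 0, 0, 0, 0]]}}

```text
clock: 45.25
position: [0.4944, 0.2439, 0.0437]
ee_rot: [0.779, 0.628, -0.002, -0.001]
ft_force: [-15.4, 2.2, 7.1]
grip_width: 0.001
grasp_force: 7.4
```

>>> {"api": "step_arm", "payload": {"moves": [[1, -3, 0.6, 0, 0, 0, 0], [1, -8, 1.5, 0, 0, 0, 0], [1, -20, 4, 0, 0, 0, 0], [1, -25, 5, 20, 0, 0, 0], [1, -25, 5, 60, 0, 0, 0], [1, -25, 5, 105, 0, 0, 0], [1, -10, -10, 150, 0, 0, 0], [1, 20, -30, 165, 0, 0, 0], [1, 45, -38, 170, 0, 0, 0], [1, 62, -40, 170, 0, 0, 0]]}}

```text
clock: 46.25
position: [0.5617, 0.2011, 0.2154]
ee_rot: [0.78, 0.626, 0.001, 0.001]
ft_force: [-0.5, -0.2, 0.7]
grip_width: -0.001
grasp_force: 0.0
```

>>> {"api": "step_arm", "payload": {"moves": [[1, 0, 0, 0, 0, 0, 0], [1, 0, 0, 0, 0, 0, 0], [1, 0, 0, 0, 0, 0, 0]]}}

```text
clock: 46.55
position: [0.5586, 0.2036, 0.2142]
ee_rot: [0.779, 0.627, -0.0, -0.0]
ft_force: [-0.0, -0.1, -0.3]
grip_width: 0.002
grasp_force: 0.0
```

```bash
python3 - <<'E'
from h import *
o,c=wrist();print(o["position"],yaw(o)[0]);g=c["image"].max(2)
O=np.array([.5195,.1447]);t=np.radians(-12.5);X=np.array([np.cos(t),np.sin(t)]);Y=np.array([-X[1],X[0]])
def pk(s,k=1.35):return proj(c,[*(O+s/1e3*Y+.105*(-np.cos(k)*X+np.sin(k)*Y)),.102])[0]
for s in(-2,2,6):print(s,pk(s))
q=pk(2).astype(int);x0,y0=q-40
n,l,s,ce=cv2.connectedComponentsWithStats((g[y0:y0+80,x0:x0+80]<45).astype(np.uint8))
print([(x[4],x[:4]+[x0,y0,0,0],(m+[x0,y0]).round(1)) for x,m in zip(s[1:],ce[1:]) if x[4]>60])
E
```

```text
[0.5586242  0.20360323 0.21415386] 77.69566319464394
-2 [202.36366706 150.80689142]
2 [202.19704759 146.49570515]
6 [202.02923051 142.15353129]
[(np.int32(415), array([192, 135,  24,  23]), array([203.4, 146. ]))]
```

The knob now shows about 4 mm of setback. That matches the cam stroke, so the plate stayed on the arm. I'll feel the saddle once more, gently.

>>> {"api": "step_arm", "payload": {"moves": [[1, 0, 0, -45, 0, 0, 0], [1, 0, 0, -90, 0, 0, 0], [1, 0, 0, -135, 0, 0, 0], [1, 0, 0, -170, 0, 0, 0], [1, 0, 0, -192, 0, 0, 0], [1, 0, 0, -204, 0, 0, 0], [1, -2, -10, -205, 0, 0, 0], [1, -4, -18, -205, 0, 0, 0], [1, -5, -21, -205, 0, 0, 0], [1, -5, -21, -205, 0, 0, 0]]}}

```text
clock: 47.6
position: [0.5555, 0.181, 0.0105]
ee_rot: [0.78, 0.626, 0.001, 0.001]
ft_force: [-0.7, 0.4, -1.7]
grip_width: 0.0
grasp_force: 0.0
```

>>> {"api": "step_arm", "payload": {"moves": [[1, -0.4, -2, 0, 0, 0, 0], [1, -0.9, -4, 0, 0, 0, 0], [1, -0.9, -4, 0, 0, 0, 0]]}}

```text
clock: 47.9
position: [0.5539, 0.178, 0.0094]
ee_rot: [0.779, 0.627, 0.0, 0.0]
ft_force: [-0.6, 0.0, 0.5]
grip_width: 0.001
grasp_force: 0.0
```

>>> {"api": "step_arm", "payload": {"moves": [[1, -0.2, -1, 0, 0, 0, 0], [1, -0.4, -2, 0, 0, 0, 0], [1, -0.4, -2, 0, 0, 0, 0]]}}

```text
clock: 48.2
position: [0.5538, 0.178, 0.0094]
ee_rot: [0.779, 0.627, 0.002, -0.001]
ft_force: [3.4, 6.1, -2.2]
grip_width: -0.0
grasp_force: 3.5
```

>>> {"api": "step_arm", "payload": {"moves": [[1, -0.2, -1, 0, 0, 0, 0], [1, -0.4, -2, 0, 0, 0, 0], [1, -0.6, -3, 0, 0, 0, 0], [1, -0.6, -3, 0, 0, 0, 0]]}}

```text
clock: 48.6
position: [0.5539, 0.178, 0.0096]
ee_rot: [0.778, 0.628, 0.004, -0.001]
ft_force: [8.8, 15.4, -9.0]
grip_width: 0.002
grasp_force: 8.4
```

There is no movement at about 18 N, well above the 8 N drag, so the jaw is solid against the arm. Withdrawing and handing in.

>>> {"api": "step_arm", "payload": {"moves": [[1, 1, 5, 0, 0, 0, 0], [1, 3, 14, 0, 0, 0, 0], [1, 5, 24, 0, 0, 0, 0], [1, 5, 26, 25, 0, 0, 0], [1, 5, 26, 65, 0, 0, 0], [1, 5, 26, 110, 0, 0, 0], [1, 5, 26, 155, 0, 0, 0], [1, 5, 26, 200, 0, 0, 0], [1, 5, 26, 210, 0, 0, 0], [1, 5, 26, 210, 0, 0, 0]]}}

```text
clock: 49.6
position: [0.5586, 0.1997, 0.221]
ee_rot: [0.779, 0.627, 0.002, 0.001]
ft_force: [-0.3, -0.2, -0.9]
grip_width: -0.004
grasp_force: 0.0
```

```bash
python3 - <<'E'
from h import *
o,c=wrist();g=c["image"].max(2);print(o["position"],o["ft_force"].round(1))
O=np.array([.5195,.1447]);t=np.radians(-12.5);X=np.array([np.cos(t),np.sin(t)]);Y=np.array([-X[1],X[0]])
q0=proj(c,[*(O+.002*Y+.105*(-np.cos(1.35)*X+np.sin(1.35)*Y)),.102])[0];q=q0.astype(int);x0,y0=q-40
n,l,s,ce=cv2.connectedComponentsWithStats((g[y0:y0+80,x0:x0+80]<45).astype(np.uint8))
print(q0,[(m+[x0,y0]).round(1) for x,m in zip(s[1:],ce[1:]) if x[4]>60])
print(manip.hand_in())
E
```

```text
[0.55864627 0.19974092 0.22104652] [-0.3 -0.2 -0.9]
[201.85815002 142.08213442] [array([203.1, 141.8])]
the job is handed in; nothing more can be done
None
```

I handed the job in at about 50 s: the plain crank arm is clamped along the jaws with both round ends clear and the lever at its stop. The first lock had come loose, so I reopened the lever, reseated the jaw and locked it again; a final ~18 N push on the saddle did not move it.

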